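# Clamp the rails and switch the roughness tester on

## Task

Clamp every aluminium T-rail lying on the bench in the fixture on the granite plate for measuring: flip the cam lever over to free the sliding jaw, draw the jaw fully back, lay each rail upright and lengthwise in a lane of its own, push the jaw up until it holds all the rails tight against the fence, and flip the lever back to lock it. Only then move the key from its stand into the switch slot, turn it clockwise as far as it goes, and leave it in there. Leave the glass block where it is and knock nothing over.

Things in the scene. Friction and masses are not known exactly. Their poses are not given: they have to be found in the camera images.
- fixture: Steel fixture, fixed on the granite plate. Origin: centre of its underside; +x lengthwise from lever to fence, z up. Bed 230 x 200 mm, rails lie at z = 15 mm. Fence face at x = 100 mm, top z = 55 mm. Three lanes along x, 46 mm wide, centred on y = -60, 0, +60 mm, parted by dividers 14 mm wide and 8 mm high (x = -15 to 100 mm), one rail in each.
- jaw (a joint): Sliding jaw, 170 mm wide (y), 30 mm thick (x), fixture z = 24 to 50 mm. Value in m: 0 = fully back (face at fixture x = -15 mm; under 0.01 counts), grows towards the fence, to 0.062. Tight on the 80 mm rails at 0.035 (0.0325 to 0.0375 counts). Slides with about 3 N when free, stays where left; with the lever locked it cannot go back past 0.034.
- jaw_post (a point): Top centre of the upright round post (20 mm diameter, 45 mm tall) on the middle of the jaw, by which the jaw is moved; at fixture y = 0, z = 95 mm, 15 mm behind the jaw face.
- cam_lever (a joint): Lever that locks the jaw; axis along fixture x, at fixture x = -85, y = 0, z = 54 mm. Value in rad: 0 = leans 0.55 rad to fixture +y: free (under 0.15 counts); 1.1 = leans 0.55 rad to -y: locked (over 0.95 counts). Its dog drops behind the jaw's tongue, so it locks only with the jaw at 0.0342 or more. Hard stops; stays where left; 2 to 5 N at 50 mm; push sideways with closed fingers.
- lever_ball (a point): Centre of the black ball (22 mm diameter) at the end of the cam lever's arm (12 mm thick), 85 mm from its axis.
- rail1: Aluminium T-rail (workpiece, may be absent), 80 mm long (x). Foot 40 mm wide (y) and 14 mm high; above it in the middle a rib 16 mm wide, to 38 mm high, full length, by which to grip it. Origin: centre of the underside, z up. About 0.2 kg. Both ends are alike and all rails are the same; any lane will do.
- rail2: Aluminium T-rail (workpiece, may be absent), 80 mm long (x). Foot 40 mm wide (y) and 14 mm high; above it in the middle a rib 16 mm wide, to 38 mm high, full length, by which to grip it. Origin: centre of the underside, z up. About 0.2 kg. Both ends are alike and all rails are the same; any lane will do.
- rail3: Aluminium T-rail (workpiece, may be absent), 80 mm long (x). Foot 40 mm wide (y) and 14 mm high; above it in the middle a rib 16 mm wide, to 38 mm high, full length, by which to grip it. Origin: centre of the underside, z up. About 0.2 kg. Both ends are alike and all rails are the same; any lane will do.
- key: Switch key, 78 mm tall, upright in the wooden stand. Origin: centre of the blade's lower end, z up. Blade 20 mm (x) by 10 mm (y), z = 0 to 24 mm, its lowest 4 mm only 16 by 6 mm; collar 34 x 24 mm, z = 24 to 30 mm; above it the black grip plate, 42 mm (x) by 12 mm (y), z = 30 to 78 mm. Goes in either way round. 0.08 kg.
- key_stand: Wooden block 70 x 60 mm, 36 mm high, fixed, with the slot for the key in its top. Origin: centre of the underside.
- slot_mouth (a point): Centre of the key slot's mouth, on top of the turning barrel (44 x 34 mm, 66 mm above the table) of the white switch box (110 x 90 x 40 mm). x runs along the slot and turns with the barrel; z up. Slot 22.5 mm (x) by 12.5 mm (y), 25 mm deep, chamfered 2 mm. Key home: collar on the barrel, blade end 24 mm below this point (19 mm counts).
- key_switch (a joint): Turn of the switch barrel in rad, about its upright axis through slot_mouth: 0 = off, grows as it turns clockwise seen from above, to the stop at 1.4 (on; over 1.2 counts). Friction about 0.06 N m; stays where it is left.
- prism: Clear glass block 50 x 50 x 45 mm, loose on the granite plate to the right of the fixture: leave it there. Origin: centre of the underside.
- master: Plain steel cylinder, 44 mm diameter, 50 mm tall, standing loose between key stand and switch box; not to be knocked over. Origin: centre of the underside.
- mug: White mug, 80 mm diameter, 95 mm tall, on the left; not to be knocked over. Origin: centre of the underside.
Things that resemble listed ones, but are neither listed nor needed, are in the scene too. Leave any green look-alike of the rail2 alone. What is shaped like the part that bears slot_mouth but pink is not meant.

How it is judged:
By the outcome, as a careful person would: the job done as asked, in the order asked, and still so for the second after the job is handed in, with the robot touching nothing.
Of rail1, rail2, rail3 only 2 to 3 are there at a start; the rules pass over those that are not, and their reading is None.
At some moment in a run one of rail1, rail2, rail3 may be knocked a few centimetres aside while the robot is not near it.
It also fails if it takes over 210 s, if anything falls off the work surface, if the arm or the gripper's body presses on something with over 40 N, if the wrist force passes 120 N, or if a joint passes its speed limit or range.

## Robot

A 6-joint arm with a two-finger parallel gripper is mounted at the origin on the work surface. World frame = base frame: x ahead of the robot, y to its left, z up, the work surface at z = 0. Lengths are in m, angles in rad, forces in N, time in s.
With the tool pointing down it reaches from about 0.275 to 1 m from the base axis. Payload 8.4 kg.
Tool frame: the origin (TCP) lies between the finger pads; the fingertips stand manip.tip_reach ahead of it and the grasp point (between the pads) lies 2 mm behind it (manip.tip_reach is the distance from the TCP to the fingertips, in m); z points along the fingers, y is the line along which they close (so a half turn about z gives the same grasp; the last joint's range is limited). The gripper opens to 85 mm and grips with 20 to 120 N. Pads are 22 mm wide; open, the fingers measure 114 mm over their backs; the gripper's body (76 mm by 85 mm) begins 54 mm behind the grasp point. The pads swing forward as they close: fully open they stand 13 mm farther back than shut.
Start: joints at [-1.276, 0.353, 1.633, -0, 1.155, -0.002], TCP at [0.183, -0.598, 0.248] pointing down, gripper open.
Joint ranges: [-2.63, 2.63], [-0.92, 2.1], [0.06, 2.66], [-1.3, 4.44], [0, 2.69], [-3.02, 3.02]. Speed limits (rad/s): [2.22, 2.22, 2.79, 3.14, 3.14, 3.14].

## Interface

Orientations are given as a unit quaternion [x, y, z, w].
In Python, from bench import manip gives the robot as it stands.
- The arm moves only by the shell command python3 -m crank 'ROWS' [FORCE]. ROWS is JSON, a list of rows, each a list of 5 numbers: the shift along the tool's x, y, z normalised to -1 to 1, where 1 is 0.03 m, then the turn about the tool's z normalised to -1 to 1, where 1 is 0.08 rad, then the opening, from 0 (shut) to 1 (fully open). A call has 1 to 10 rows; each row shifts and turns the commanded pose from where the row before left it, along the tool's axes as they then stand; what a row does not reach is not made up. A row lasts 1/8 s, in which the tool goes at most 62.5 mm and 10.7 degrees, less where a joint would pass 70% of its speed; a pose out of reach is approached as far as the arm can. A call with a number of a shift or a turn outside -1 to 1 is refused whole. A call with a gripper value outside its range is refused whole. The fingers move at their own pace and stop on an object; FORCE is the grip in N (left out, the last holds). Time passes only in rows, so rows that do not move let the fingers close. It gives the time, the measured TCP pose, the force, the opening and the grip force at its end, in the units of the state.
- manip.get_state(): the state, without advancing time (a new reading comes with each control period).
- manip.grab_frame(name): name is "scene" or "top" or "wrist"; returns the picture (480x640x3 uint8, red, green, blue); there is no depth.
- manip.get_calibration(name): a dict with "camera_matrix" (3x3 intrinsics, pixels), "dist" ([k1, k2, p1, p2, k3] as OpenCV has them; the pictures are not rectified), "camera_from_world" (4x4, takes a point from world to camera coordinates). Camera axes: x right, y up, looking along -z (the intrinsics and any distortion apply to the point x, -y, -z); pixel columns grow to the right and rows downward; lengths in m; the calibration is good to about 2 mm. A picture is of the moment at which its call begins: read the wrist's pose just before it. get_calibration takes no time and is no camera call; for the wrist camera it gives the pose at the moment of the call.
- manip.hand_in(): hands the job in; it is judged then, once.
The state is a dict: "time": time; "joint_positions": joint angles; "qvel": joint speeds; "joint_torque": joint torques, N m; "position": TCP position; "tool_rot": TCP orientation; "ft_force": force on the tool from outside, world axes, zero at the start; "ft_torque": the same for the moment, N m; "opening": finger opening in m; "gripper_force": force on a finger pad.
Only numpy, scipy, OpenCV 4.12 (cv2) and the standard library are available. Lean on these libraries where they do the work, as an engineer would, in place of code of your own. Each camera call takes 0.05 s, during which the arm holds its last target. There are 200 camera calls.

## Working session

There is one attempt and no reset: what is moved stays moved. The work goes in short steps, Python scripts to look and compute and a shell command to move; the robot and the scene stay as the last step left them, time stands still between calls to the robot, and variables do not carry over. Pictures are saved under pics/ and viewed, at most 14 in all, crops included, and the job is handed in when it is done.

```bash
ls; mkdir -p pics
python3 - <<'E'
from bench import manip
import cv2,numpy as np
for n in ("top","scene"):
    f=manip.grab_frame(n); cv2.imwrite(f"pics/{n}0.png",f[:,:,::-1])
    c=manip.get_calibration(n); print(n,np.round(c["camera_matrix"],1).tolist(),c["dist"],np.round(c["camera_from_world"],3).tolist())
print(manip.tip_reach, manip.get_state())
E
```

```text
pics
top [[527.8, 0.0, 321.9], [0.0, 527.8, 248.1], [0.0, 0.0, 1.0]] [-0.08975786  0.          0.          0.          0.        ] [[-0.069, -0.998, 0.002, 0.043], [0.973, -0.067, 0.219, -0.507], [-0.218, 0.017, 0.976, -1.502], [0.0, 0.0, 0.0, 1.0]]
scene [[518.2, 0.0, 314.8], [0.0, 518.2, 239.0], [0.0, 0.0, 1.0]] [0.0132643 0.        0.        0.        0.       ] [[-0.757, 0.653, 0.02, 0.369], [-0.348, -0.429, 0.834, 0.065], [0.553, 0.624, 0.552, -1.684], [0.0, 0.0, 0.0, 1.0]]
0.017 {'time': 0.1, 'joint_positions': array([-1.27640717e+00,  3.53579945e-01,  1.63409077e+00, -1.50403494e-05,
        1.15517133e+00, -2.44399034e-03]), 'qvel': array([ 7.88784580e-04, -6.69496312e-04, -9.79083815e-04,  1.85374445e-05,
        1.37404924e-03,  9.85222765e-04]), 'joint_torque': array([-6.98554086e-04, -6.06356764e+01, -3.42819357e+01, -1.82513390e-04,
        3.92617163e-03,  5.72560623e-06]), 'position': array([ 0.18265735, -0.59727948,  0.2476228 ]), 'tool_rot': array([ 9.89005820e-01,  1.47875278e-01, -9.76699417e-05, -6.17052244e-04]), 'ft_force': array([-0.52011924,  0.62761124,  0.52262804]), 'ft_torque': array([-0.03678857, -0.00060107, -0.0218187 ]), 'gripper_force': 0.0, 'opening': 0.0850831263280295}
```

View pics/top0.png

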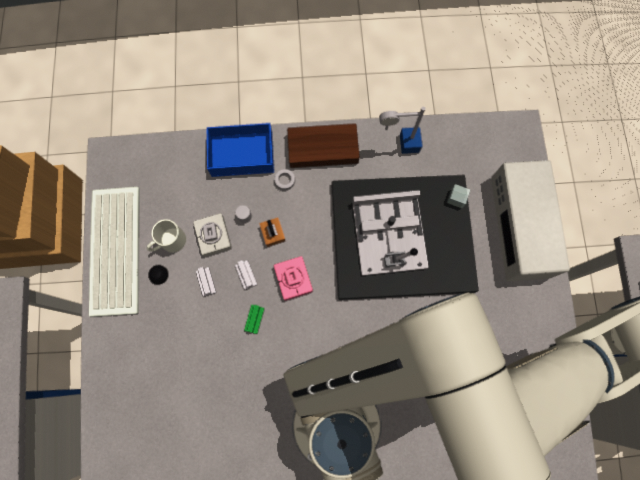

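View pics/scene0.png

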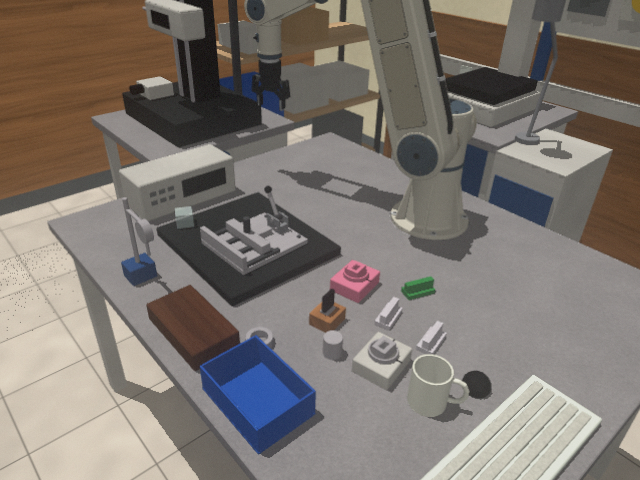

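Two silver-white rails are visible: top (205,281) and (246,275). The green one at (255,319) is the look-alike. The white switch box is at (211,233) and the pink one at (293,277) is the decoy. The key stand is at (271,231), the master at (242,213) and the fixture at (390,232). The fence is at the far side, and the lever ball is at about (413,252). I'll confirm these in enlarged crops.

```bash
cat > h.py <<'E'
import cv2,numpy as np
from bench import manip
from scipy.spatial.transform import Rotation as R
def cal(n):
    c=manip.get_calibration(n); return np.array(c["camera_matrix"]),np.array(c["dist"]),np.array(c["camera_from_world"])
def w(n,u,v,z,c=None):
    K,d,T=c or cal(n)
    p=cv2.undistortPoints(np.array([[[u,v]]],float),K,d)[0,0]
    r=T[:3,:3].T@np.array([p[0],-p[1],-1]); o=-T[:3,:3].T@T[:3,3]
    return o+r*(z-o[2])/r[2]
def px(n,P,c=None):
    K,d,T=c or cal(n)
    q=(np.asarray(P,float).reshape(-1,3)@T[:3,:3].T+T[:3,3])*[1,-1,-1]
    return cv2.projectPoints(q,np.zeros(3),np.zeros(3),K,d)[0][:,0]
def crop(f,name,u0,v0,u1,v1,s):
    g=cv2.resize(f[v0:v1,u0:u1,::-1],None,fx=s,fy=s,interpolation=cv2.INTER_CUBIC)
    for u in range((u0+9)//10*10,u1,10):
        cv2.line(g,((u-u0)*s,0),((u-u0)*s,6 if u%50 else 15),(0,0,255),1)
        if u%20==0: cv2.putText(g,str(u),((u-u0)*s,24),0,.35,(0,0,255),1)
    for v in range((v0+9)//10*10,v1,10):
        cv2.line(g,(0,(v-v0)*s),(6 if v%50 else 15,(v-v0)*s),(0,0,255),1)
        if v%20==0: cv2.putText(g,str(v),(8,(v-v0)*s+4),0,.35,(0,0,255),1)
    cv2.imwrite("pics/"+name,g)
def yaw(s=None):
    s=s or manip.get_state(); x=R.from_quat(s["tool_rot"]).as_matrix()[:,0]; return np.arctan2(x[1],x[0])
def go(P,yw=None,y0=None):
    "tool-axes shift (mm) and turn to reach world P, tool x heading yw"
    s=manip.get_state(); M=R.from_quat(s["tool_rot"]).as_matrix()
    d=M.T@(np.array(P)-s["position"]); t=0
    if yw is not None:
        t=-(yw-yaw(s)); t=(t+np.pi/2)%np.pi-np.pi/2
    print("pos",s["position"].round(4),"yaw",round(yaw(s),3),"q6",s["joint_positions"][5].round(2),"shift mm",(d*1000).round(1),"rows-units",(d/.03).round(2),"turn",round(t,3),"units",round(t/.08,2),"t",round(s["time"],1))
E
python3 - <<'E'
from h import *
f=cv2.imread("pics/top0.png")[:,:,::-1]
crop(f,"c1.png",160,200,320,340,5 and 4); crop(f,"c2.png",325,170,485,305,5 and 4)
E
```

```text
(no output)
```

View pics/c1.png

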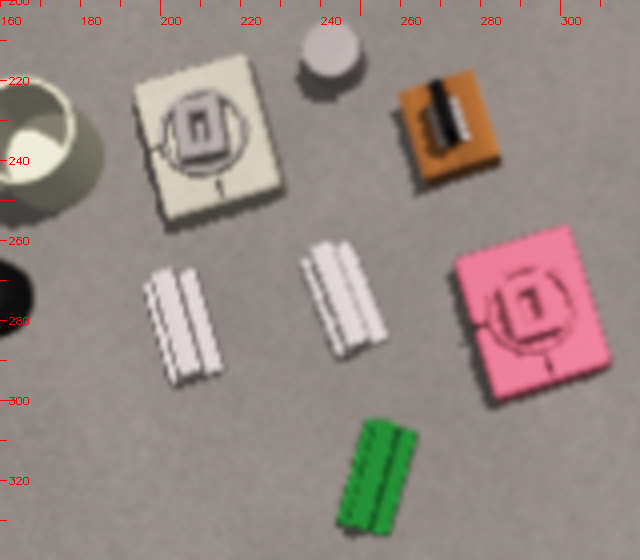

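View pics/c2.png

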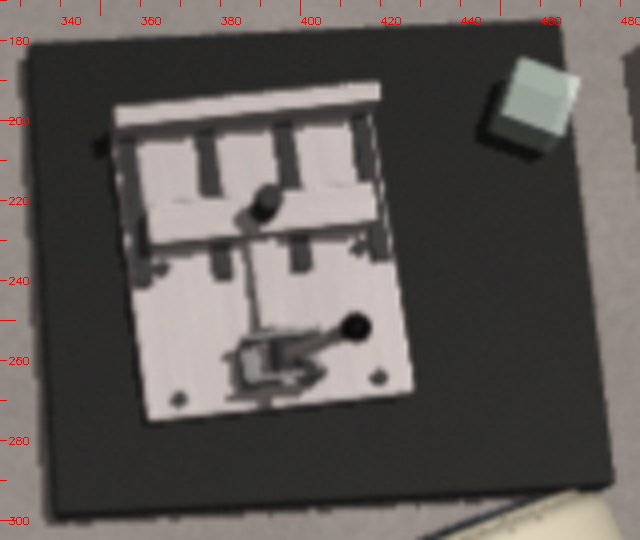

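```bash
cat >> h.py <<'E'
def tri(pt,ps):
    from scipy.optimize import least_squares
    ct,cs=cal("top"),cal("scene")
    r=least_squares(lambda P:np.r_[px("",P,ct)[0]-pt,px("",P,cs)[0]-ps],[.5,0,.05]); return r.x.round(4),r.fun.round(1)
E
python3 - <<'E'
from h import *
print("ball",tri((413.75,251.75),(268,189))); print("post",tri((391.9,219.5),(247,220)))
print("plate corners", [tri(a,b) for a,b in [((332,181),(159.5,230)),((337,300),(236,298)),]])
for h in (0.02,.03):
    q=[w("top",u,v,h+.015)[:2] for u,v in [(362,275),(428.3,267.5)]]; print(h,np.round(q,4).tolist(),np.linalg.norm(q[0]-q[1]))
    q=[w("top",u,v,h+.055)[:2] for u,v in [(353.5,197),(420,191)]]; print("fence far top",np.round(q,4).tolist(),np.linalg.norm(q[0]-q[1]))
def T(u,v): return 160+u/4,200+v/4
print("rail1 foot corners",[w("top",*T(*p),.014)[:2].round(4).tolist() for p in [(147,283),(193,268),(173,385),(222,374)]])
print("rail1 rib ends",[w("top",*T(*p),.038)[:2].round(4).tolist() for p in [(163,270),(193,375)]])
print("rail2 foot",[w("top",*T(*p),.014)[:2].round(4).tolist() for p in [(303,258),(346,243),(342,356),(387,340)]])
print("barrel",w("top",*T(200,128),.066).round(4),"edge dir",[w("top",*T(*p),.066)[:2].round(4).tolist() for p in[(170,100),(216,92),(181,165),(230,155)]])
print("box",[w("top",*T(*p),.04)[:2].round(4).tolist() for p in[(135,87),(246,55),(168,220),(284,187)]])
print("stand",[w("top",*T(*p),.036)[:2].round(4).tolist() for p in[(398,93),(473,71),(424,182),(500,157)]])
print("keytop",[w("top",*T(*p),.09)[:2].round(4).tolist() for p in[(436,80),(456,140)]])
E
```

```text
ball (array([ 0.4585, -0.2431,  0.1602]), array([ 0.3, -0.3,  0.4,  0.1]))
post (array([ 0.5655, -0.1984,  0.1181]), array([ 0.2, -0.2,  0.3,  0.1]))
plate corners [(array([ 0.7752, -0.1109,  0.1796]), array([ 25. , -36.2,  34. ,  12. ])), (array([ 0.4996, -0.155 , -0.2101]), array([ 31.9, -35.6,  42.1,  10.4]))]
0.02 [[0.4236, -0.1057], [0.4324, -0.3053]] 0.19976308702520504
fence far top [[0.6538, -0.097], [0.6595, -0.2981]] 0.20123102617741143
0.03 [[0.422, -0.1048], [0.4307, -0.3031]] 0.19846735746150146
fence far top [[0.6506, -0.0961], [0.6562, -0.2959]] 0.19989100786310854
rail1 foot corners [[0.4739, 0.3887], [0.4831, 0.3535], [0.3952, 0.3707], [0.401, 0.3337]]
rail1 rib ends [[0.4783, 0.3711], [0.3981, 0.3505]]
rail2 foot [[0.4852, 0.2699], [0.4945, 0.2369], [0.4086, 0.2433], [0.4184, 0.2091]]
barrel [0.5779 0.3354 0.066 ] edge dir [[0.601, 0.3573], [0.6047, 0.3228], [0.5506, 0.3501], [0.5557, 0.3135]]
box [[0.6205, 0.3894], [0.6398, 0.3042], [0.5156, 0.3661], [0.5349, 0.2784]]
stand [[0.6029, 0.1904], [0.6163, 0.1328], [0.5325, 0.1738], [0.5478, 0.1159]]
keytop [[0.5956, 0.1567], [0.5494, 0.1443]]
```

The lever leans to image right (fixture -y), so it is locked, with the jaw at about 0.054. Fixture yaw is about 0.037, centre about (0.541,-0.200), and plate height about 27 mm. The lever ball and jaw post both triangulate to consistent positions. The slot is on the white box, and both silver rails are ~80 mm long. Next I'll move above the fixture and refine with the wrist camera.

```bash
python3 -c "
from h import *
go((.45,-.28,.36),.037)"
```

```text
pos [ 0.1827 -0.5973  0.2476] yaw 0.297 q6 -0.0 shift mm [ 348.5 -225.3 -112.1] rows-units [11.62 -7.51 -3.74] turn 0.26 units 3.25 t 0.1
```

```bash
python3 -m crank '[[0.5,-0.2,-1,0,0],[0.9,-0.6,-1,0,0],[1,-0.7,-0.8,0,0],[1,-0.7,-0.5,0,0],[1,-0.7,-0.4,0,0],[1,-0.7,0,0,0],[1,-0.7,0,0,0],[1,-0.7,0,0,0],[1,-0.7,0,0,0],[1,-0.7,0,0,0]]' | tail -c 400; python3 -m crank '[[1,-0.7,0,0,0],[1,-0.4,0,0,0],[0.2,-0.2,0,0,0],[0,0,0,1,0],[0,0,0,1,0],[0,0,0,0.8,0],[0,0,0,0.45,0],[0,0,0,0,0]]' | tail -c 400
python3 - <<'E'
from h import *
go((.45,-.28,.36),.037)
c=cal("wrist"); np.save("cw.npy",np.array(c,dtype=object),allow_pickle=True)
f=manip.grab_frame("wrist"); cv2.imwrite("pics/w1.png",f[:,:,::-1]); print(manip.get_calibration("wrist"))
f=manip.grab_frame("top"); cv2.imwrite("pics/t1.png",f[:,:,::-1])
E
```

```text
time: 1.35
position: [0.3968, -0.3304, 0.359]
tool_rot: [0.989, 0.148, -0.0, -0.0]
ft_force: [-0.4, 0.1, 0.2]
opening: 0.0002
gripper_force: 0.0
time: 2.35
position: [0.4476, -0.2753, 0.3592]
tool_rot: [1.0, 0.018, -0.0, 0.0]
ft_force: [0.5, 0.7, 0.4]
opening: -0.0001
gripper_force: 0.0
pos [ 0.4476 -0.2753  0.3592] yaw 0.037 q6 0.98 shift mm [ 2.2  4.8 -0.8] rows-units [ 0.07  0.16 -0.03] turn -0.0 units -0.0 t 2.4
{'camera_matrix': array([[419.37253654,   0.        , 317.10453705],
       [  0.        , 419.37253654, 238.1252244 ],
       [  0.        ,   0.        ,   1.        ]]), 'dist': array([-0.10008595,  0.        ,  0.        ,  0.        ,  0.        ]), 'camera_from_world': array([[ 3.71741843e-02, -9.99308771e-01,  2.45254221e-04,
        -2.92594845e-01],
       [ 9.63951491e-01,  3.57941888e-02, -2.63659437e-01,
        -3.57691893e-01],
       [ 2.63468410e-01,  1.00377377e-02,  9.64615800e-01,
        -5.99420248e-01],
       [ 0.00000000e+00,  0.00000000e+00,  0.00000000e+00,
         1.00000000e+00]])}
```

View pics/w1.png

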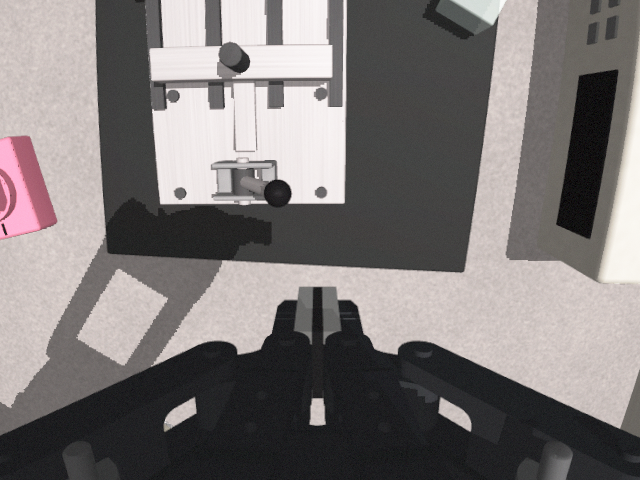

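The wrist image shows the fixture's near corners at (160,204) and (345,204), the lever ball at (277,193), the post top at about (233,54), and the lever leaning to image right.

Run:
```python
from h import *
for h in (.02,.025,.03):
    a,b=w("wrist",160,204.5,h+.015),w("wrist",345,204.5,h+.015); print(h,a.round(4),b.round(4),np.linalg.norm(a-b).round(4))
    print(" ball",w("wrist",277,193,h+.1265).round(4),"post",w("wrist",233,54,h+.095).round(4), "jaw top face corners",w("wrist",150,48,h+.05).round(4),w("wrist",332,45,h+.05).round(4))
```

```text
0.02 [ 0.423  -0.1037  0.035 ] [ 0.4301 -0.3071  0.035 ] 0.2035
 ball [ 0.4583 -0.2431  0.1465] post [ 0.5691 -0.2015  0.115 ] jaw top face corners [ 0.5806 -0.1133  0.07  ] [ 0.5867 -0.2847  0.07  ]
0.025 [ 0.424  -0.1056  0.04  ] [ 0.431  -0.3067  0.04  ] 0.2012
 ball [ 0.4591 -0.2435  0.1515] post [ 0.5684 -0.2024  0.12  ] jaw top face corners [ 0.5798 -0.1153  0.075 ] [ 0.5858 -0.2846  0.075 ]
0.03 [ 0.4251 -0.1075  0.045 ] [ 0.4319 -0.3064  0.045 ] 0.199
 ball [ 0.4599 -0.244   0.1565] post [ 0.5676 -0.2034  0.125 ] jaw top face corners [ 0.579  -0.1172  0.08  ] [ 0.5849 -0.2845  0.08  ]
```

```bash
cat >> h.py <<'E'
FY=.036; FC=np.array([.542,-.2017,.0275])
def fx(x,y,z):
    c,s=np.cos(FY),np.sin(FY); x,y,z=x/1e3,y/1e3,z/1e3
    return FC+[c*x-s*y,s*x+c*y,z]
def inf(P):
    d=np.array(P)-FC; c,s=np.cos(FY),np.sin(FY); return np.round(np.array([c*d[0]+s*d[1],-s*d[0]+c*d[1],d[2]])*1e3,1)
E
python3 -c "
from h import *
go(fx(-85,-85,122),FY)"
```

```text
pos [ 0.4478 -0.2752  0.3593] yaw 0.038 q6 0.98 shift mm [ 11.8  15.  209.8] rows-units [0.39 0.5  6.99] turn 0.002 units 0.02 t 2.5
```

```bash
python3 -m crank '[[0.4,0.5,1,0,0],[0,0,1,0,0],[0,0,1,0,0],[0,0,1,0,0],[0,0,1,0,0],[0,0,1,0,0],[0,0,1,0,0],[0,0,0,0,0]]'; python3 -m crank '[[0,-0.5,0,0,0],[0,-0.5,0,0,0],[0,-0.5,0,0,0],[0,-0.5,0,0,0],[0,-0.5,0,0,0],[0,-0.4,0,0,0],[0,-0.3,0,0,0],[0,-0.2,0,0,0]]';python3 -c "
from h import *
print(inf(manip.get_state()['position']))"
```

```text
time: 3.45
position: [0.4592, -0.2887, 0.1474]
tool_rot: [1.0, 0.019, -0.002, -0.001]
ft_force: [0.3, 0.6, -0.0]
opening: 0.0002
gripper_force: 0.0
time: 4.45
position: [0.4567, -0.1873, 0.1493]
tool_rot: [1.0, 0.019, -0.0, 0.001]
ft_force: [-0.6, -17.7, -1.2]
opening: 0.0001
gripper_force: 7.8
[-84.8  17.5 121.8]
```

```bash
python3 -m crank '[[0,0.5,0,0,0],[0,0.2,-1,0,0],[0,0,-1,0,0],[0,0,-1,0,0],[1,0,0,0,0],[1,0,0,0,0],[1,0,0,0,0],[1,0,0,0,0],[1,0,0,0,0],[0,0,0,0,0]]'
python3 - <<'E'
from h import *
go(fx(60,0,77),FY)
f=manip.grab_frame("top"); crop(f,"t2.png",325,170,485,305,4); crop(manip.grab_frame("scene"),"s2.png",140,160,360,310,3)
E
```

```text
time: 5.7
position: [0.6087, -0.2035, 0.2384]
tool_rot: [1.0, 0.019, -0.0, -0.0]
ft_force: [-0.1, -1.0, -0.4]
opening: -0.0002
gripper_force: 0.0
pos [ 0.6087 -0.2035  0.2384] yaw 0.037 q6 1.21 shift mm [ -6.5  -4.1 133.9] rows-units [-0.22 -0.14  4.46] turn 0.001 units 0.01 t 5.7
```

View pics/s2.png

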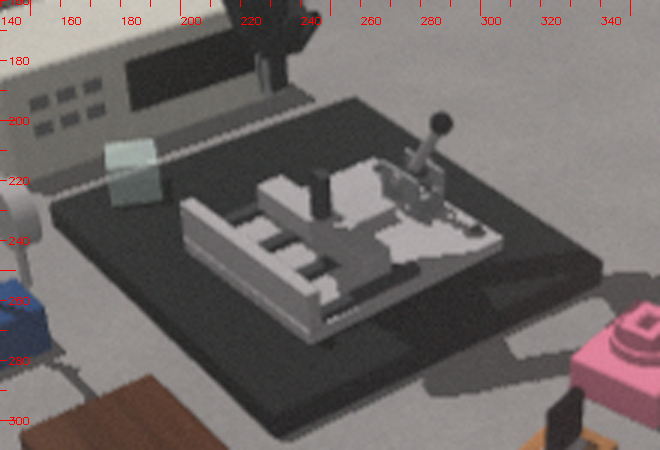

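The lever now leans the other way (ball at (286,201)), so the jaw is free. Next I'll draw the jaw back by its post.

```bash
python3 -m crank '[[0,-0.14,1,0,0],[0,0,1,0,0],[0,0,1,0,0],[0,0,1,0,0],[0,0,0.45,0,0],[0,0,0,0,0]]'|tail -5; python3 -m crank '[[-0.4,0,0,0,0],[-0.4,0,0,0,0],[-0.4,0,0,0,0],[-0.4,0,0,0,0],[-0.4,0,0,0,0],[-0.2,0,0,0,0],[0,0,0,0,0]]';python3 -c "
from h import *
print(inf(manip.get_state()['position']))"
```

```text
position: [0.6064, -0.199, 0.1053]
tool_rot: [1.0, 0.018, -0.001, -0.0]
ft_force: [0.2, -0.1, -1.1]
opening: 0.0
gripper_force: 0.0
time: 7.42
position: [0.5402, -0.2012, 0.1054]
tool_rot: [1.0, 0.018, -0.001, -0.0]
ft_force: [0.2, 1.0, 0.6]
opening: -0.0001
gripper_force: 0.0
[-1.8  0.6 77.9]
```

```bash
python3 -m crank '[[-0.2,0,0,0,0],[-0.2,0,0,0,0]]'; python3 -m crank '[[-0.2,0,0,0,0],[0,0,0,0,0]]';python3 -c "
from h import *
print(inf(manip.get_state()['position']))
crop(manip.grab_frame('scene'),'s3.png',140,160,360,310,3)"
```

```text
time: 7.68
position: [0.5348, -0.202, 0.1064]
tool_rot: [1.0, 0.018, 0.006, 0.001]
ft_force: [34.7, 7.3, -22.9]
opening: 0.0001
gripper_force: 17.0
time: 7.92
position: [0.5348, -0.203, 0.1078]
tool_rot: [1.0, 0.018, 0.012, 0.002]
ft_force: [42.8, 6.9, -23.4]
opening: 0.0
gripper_force: 21.2
[-7.3 -1.  80.3]
```

View pics/s3.png

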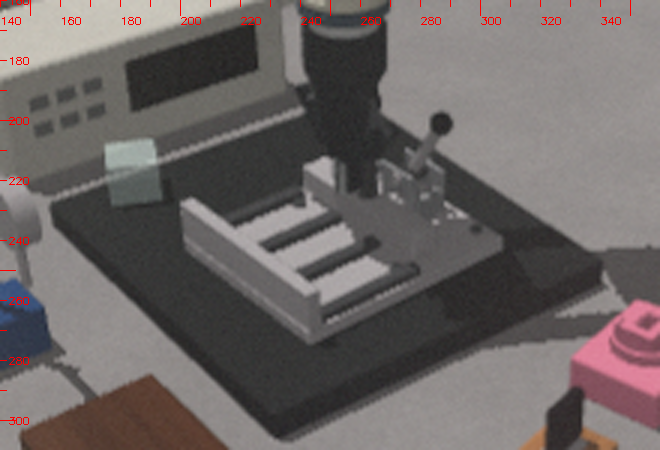

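The jaw is fully back, stopped against the post (TCP at fixture x about -7, expected -9). On to the rails.

```bash
python3 -m crank '[[0.6,0,0,0,0],[0.3,0,-1,0,0],[0,0,-1,0,0],[0,0,-1,0,0.4],[0,0,-1,0,0.4],[0,0,-1,0,0.4],[0,-1,-1,0,0.4],[0,-1,-1,0,0.4],[0,-1,0,0,0.4],[0,-1,0,0,0.4]]'|tail -5; python3 -c "
from h import *
go((.37,.29,.33),.3)"
```

```text
position: [0.5453, -0.0802, 0.3159]
tool_rot: [1.0, 0.018, -0.0, 0.0]
ft_force: [-0.3, -0.3, 0.4]
opening: 0.034
gripper_force: 0.0
pos [ 0.5453 -0.0802  0.3159] yaw 0.037 q6 1.39 shift mm [-161.6 -376.4  -14. ] rows-units [ -5.39 -12.55  -0.47] turn -0.263 units -3.29 t 9.2
```

```bash
python3 -m crank '[[-0.4,-1,0,0,0.4],[-0.4,-1,0,0,0.4],[-0.4,-1,0,0,0.4],[-0.4,-1,0,0,0.4],[-0.4,-1,0,0,0.4],[-0.4,-1,0,0,0.4],[-0.4,-1,0,0,0.4],[-0.4,-1,0,0,0.4],[-0.4,-1,0,0,0.4],[-0.4,-1,0,0,0.4]]'|tail -5; python3 -m crank '[[-0.5,-1,-0.2,0,0.4],[-0.5,-1,-0.2,0,0.4],[-0.4,-0.5,0,0,0.4],[0,0,0,-0.9,0.4],[0,0,0,-0.9,0.4],[0,0,0,-0.8,0.4],[0,0,0,-0.7,0.4],[0,0,0,0,0.4],[0,0,0,0,0.4]]'|tail -5
python3 - <<'E'
from h import *
go((.37,.29,.33),.3)
c=cal("wrist"); np.savez("w2.npz",*c)
f=manip.grab_frame("wrist"); cv2.imwrite("pics/w2.png",f[:,:,::-1])
f=manip.grab_frame("top"); cv2.imwrite("pics/t3.png",f[:,:,::-1])
E
```

```text
position: [0.4139, 0.2148, 0.3154]
tool_rot: [1.0, 0.018, -0.001, 0.001]
ft_force: [0.4, -0.0, 0.4]
opening: 0.0341
gripper_force: 0.0
position: [0.3701, 0.2875, 0.3276]
tool_rot: [0.989, 0.149, -0.0, 0.0]
ft_force: [0.0, 0.2, -0.8]
opening: 0.0342
gripper_force: 0.0
pos [0.3701 0.2875 0.3276] yaw 0.3 q6 1.93 shift mm [ 0.7 -2.4 -2.4] rows-units [ 0.02 -0.08 -0.08] turn -0.0 units -0.01 t 11.6
```

View pics/w2.png

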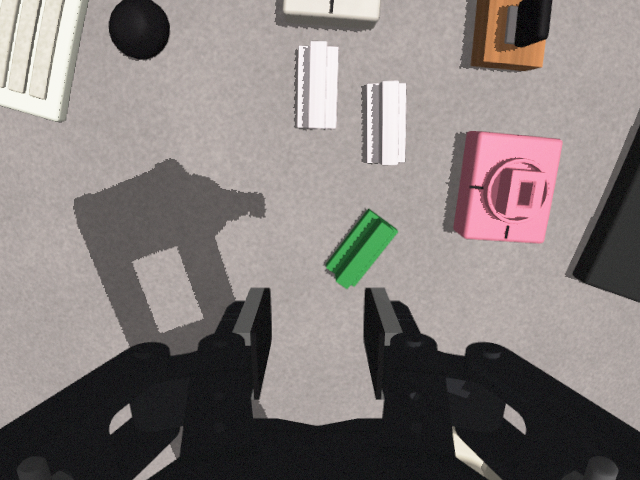

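View pics/t3.png

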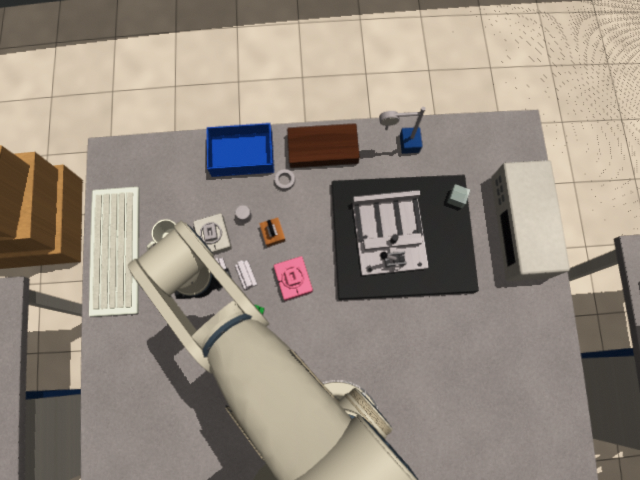

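Only two rails exist; the area that was hidden before holds no third. In the wrist picture, the left rail spans about (297–338, 42–130) and the right rail about (363–406, 81–164).

Run:
```python
from h import *
z=np.load("w2.npz"); c=[z[k] for k in z.files]
for n,ps in (("L",[(299,44),(338,46),(297,128),(336,129)]),("R",[(366,83),(406,83),(363,163),(405,163)])):
    q=np.array([w("",*p,.014,c)[:2] for p in ps]); d=(q[0]+q[1]-q[2]-q[3])
    print(n,q.round(4).tolist(),q.mean(0).round(4),"yaw",np.arctan2(d[1],d[0]).round(3),"L",np.linalg.norm(d)/2,"W",np.linalg.norm(q[0]-q[1]))
f=cv2.imread("pics/w2.png")[:,:,::-1]; crop(f,"c3.png",270,20,430,180,4 if 0 else 3)
```

```text
L [[0.502, 0.3459], [0.5115, 0.3088], [0.4235, 0.3245], [0.4342, 0.2863]] [0.4678 0.3164] yaw 0.275 L 0.08091188432634239 W 0.038338737887638086
R [[0.4862, 0.2714], [0.4986, 0.2331], [0.4097, 0.249], [0.4229, 0.2072]] [0.4543 0.2402] yaw 0.307 L 0.07985146369186338 W 0.040206833870610054
```

View pics/c3.png

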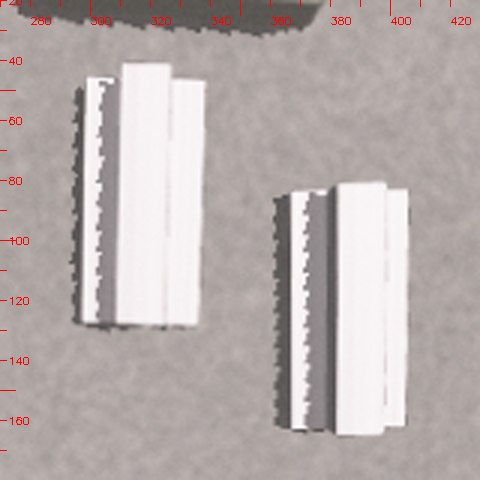

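Run:
```python
from h import *
z=np.load("w2.npz"); c=[z[k] for k in z.files]
for n,ps,h in (("Lrib",[(311,41),(327,41),(308.7,128),(326,128)],.038),("R",[(366.7,83.5),(406,83),(366.7,163),(405,163)],.014),("Rrib",[(382.3,81),(398.6,81),(382,164.3),(398,164.3)],.038)):
    q=np.array([w("",*p,h,c)[:2] for p in ps]); d=(q[0]+q[1]-q[2]-q[3])
    print(n,q.mean(0).round(4),"yaw",np.arctan2(d[1],d[0]).round(3),"L",np.linalg.norm(d)/2,"W",np.linalg.norm(q[0]-q[1]))
go((.4545,.2395,.1),.31); go((.4545,.2395,.034),.31)
```

```text
Lrib [0.468  0.3158] yaw 0.28 L 0.07955425498076564 W 0.014824720323861524
R [0.4546 0.2391] yaw 0.327 L 0.07963324686429331 W 0.039504597663136944
Rrib [0.4549 0.2391] yaw 0.33 L 0.07861910233063388 W 0.015487950042729147
pos [0.3702 0.2876 0.3277] yaw 0.3 q6 1.93 shift mm [ 66.4  70.8 227.7] rows-units [2.21 2.36 7.59] turn -0.01 units -0.13 t 11.7
pos [0.3702 0.2876 0.3277] yaw 0.3 q6 1.93 shift mm [ 66.5  70.8 293.7] rows-units [2.22 2.36 9.79] turn -0.01 units -0.13 t 11.7
```

```bash
python3 -m crank '[[1,1,0,0,0.4],[1,1,0.5,0,0.4],[0.21,0.36,1,0,0.4],[0,0,1,-0.35,0.4],[0,0,1,0,0.4],[0,0,1,0,0.4],[0,0,1,0,0.4],[0,0,1,0,0.4],[0,0,0,0,0.4]]'|tail -5; python3 -c "
from h import *
go((.4548,.2392,.034),.328)"
```

```text
position: [0.4532, 0.239, 0.1311]
tool_rot: [0.987, 0.163, -0.002, 0.001]
ft_force: [1.1, 0.4, 1.1]
opening: 0.0342
gripper_force: 0.0
pos [0.4532 0.239  0.1311] yaw 0.328 q6 1.72 shift mm [ 2.   0.3 97. ] rows-units [0.07 0.01 3.23] turn 0.0 units 0.0 t 12.8
```

```bash
python3 -m crank '[[0.05,0,1,0,0.4],[0,0,1,0,0.4],[0,0,0.8,0,0.4],[0,0,0.4,0,0.4],[0,0,0,0,0.4],[0,0,0,0,0],[0,0,0,0,0],[0,0,0,0,0],[0,0,0,0,0]]' 60; python3 -c "
from h import *
go((.4548,.2392,.034),.328)"
```

```text
time: 13.95
position: [0.4568, 0.2406, 0.0381]
tool_rot: [0.987, 0.164, 0.001, -0.0]
ft_force: [-1.1, -0.5, 8.0]
opening: 0.0145
gripper_force: 59.5
pos [0.4568 0.2406 0.0381] yaw 0.329 q6 1.72 shift mm [-2.4  0.7  4.1] rows-units [-0.08  0.02  0.14] turn 0.001 units 0.01 t 13.9
```

```bash
python3 -m crank '[[0,0,-0.5,0,0],[0,0,-1,0,0],[0,0,-1,0,0],[0,0,-1,0,0],[0,0,-1,0,0],[0,0,-1,0,0],[0,0,-1,0,0],[0,0,-0.5,0.9,0],[0,0,0,0.9,0],[0,0,0,0.9,0]]'|tail -6; python3 -m crank '[[0,0,0,0.9,0],[0,1,0,0,0],[0,1,0,0,0],[0,1,0,0,0],[0,1,0,0,0],[0,1,0,0,0],[0,1,0,0,0]]'|tail -6; python3 -c "
from h import *
go(fx(54,-60,105),FY)"
```

```text
time: 15.2
position: [0.4556, 0.24, 0.248]
tool_rot: [0.998, 0.055, 0.0, -0.0]
ft_force: [0.2, -1.1, -2.8]
opening: 0.0144
gripper_force: 58.8
time: 16.08
position: [0.4628, 0.0594, 0.2477]
tool_rot: [1.0, 0.02, 0.0, -0.0]
ft_force: [-0.1, -1.4, -3.1]
opening: 0.0145
gripper_force: 59.0
pos [0.4628 0.0594 0.2477] yaw 0.041 q6 1.65 shift mm [122.1 324.4 115.2] rows-units [ 4.07 10.81  3.84] turn 0.005 units 0.06 t 16.1
```

```bash
python3 -m crank '[[0.7,1,0,0.06,0],[0.7,1,0,0,0],[0.7,1,0,0,0],[0.7,1,0,0,0],[0.7,1,0,0,0],[0.57,1,0,0,0],[0,1,0,0,0],[0,1,0,0,0],[0,1,0,0,0],[0,1,0,0,0]]'|tail -6; python3 -m crank '[[0,0.8,0.5,0,0],[0,0,1,0,0],[0,0,1,0,0],[0,0,1,0,0],[0,0,0,0,0]]'|tail -6;  python3 -c "
from h import *
go(fx(54,-60,55),FY)
crop(manip.grab_frame('wrist'),'w4.png',120,0,520,300,2)"
```

```text
time: 17.32
position: [0.5958, -0.2357, 0.2477]
tool_rot: [1.0, 0.018, -0.0, -0.0]
ft_force: [0.3, 0.3, -3.3]
opening: 0.0145
gripper_force: 59.0
time: 17.95
position: [0.595, -0.258, 0.1389]
tool_rot: [1.0, 0.018, -0.003, -0.001]
ft_force: [-0.2, 0.8, -2.4]
opening: 0.0143
gripper_force: 58.9
pos [ 0.595  -0.258   0.1389] yaw 0.036 q6 1.12 shift mm [ 3.4  2.  56.4] rows-units [0.11 0.07 1.88] turn 0.0 units 0.0 t 17.9
```

View pics/w4.png

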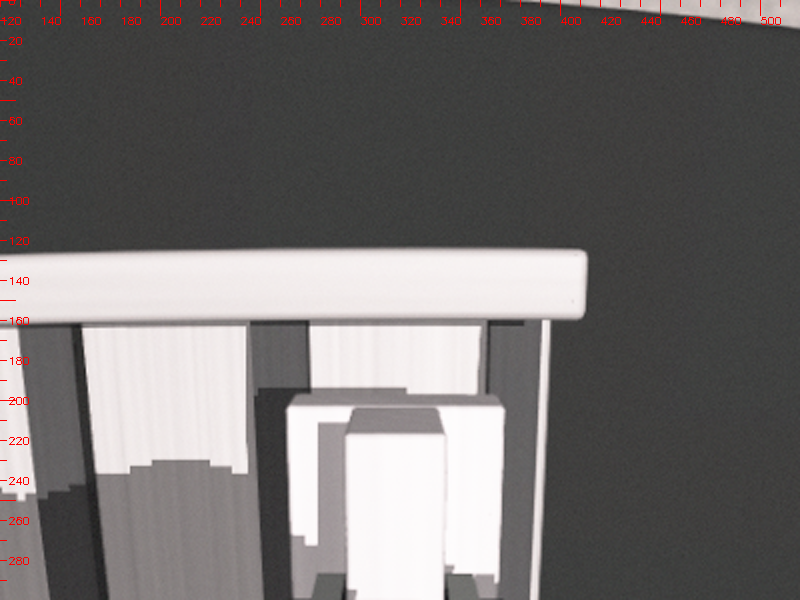

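Run:
```python
from h import *
s=manip.get_state(); print(s["position"].round(4), inf(s["position"]))
Z=.0275
for n,u,v,z in [("fence far R (115,-100)",412.5,124.5,.055),("fence near R (100,-100)",412,159.5,.055),("fence near L y?",120,161.5,.055),("div L edge -23",244,162,.023),("div R edge -37",274.5,162,.023),("bed -37",274.5,165,.015),("outer -83 bed",359.5,165,.015),("div-83top",363,162,.023),("div +37?-",158.5,162,.023)]:
    print(n,inf(w("wrist",u,v,z+Z)))
zr=s["position"][2]-.0381+.014
print("rail foot front L,R",inf(w("wrist",264,203,zr)),inf(w("wrist",371.5,202,zr)))
zr+=.024;print("rib front L,R",inf(w("wrist",293.5,216.5,zr)),inf(w("wrist",342,216.5,zr)))
```

```text
[ 0.5962 -0.2585  0.1408] [ 52.1 -58.7 113.3]
fence far R (115,-100) [ 118.1 -100.2   55. ]
fence near R (100,-100) [ 103.3 -100.7   55. ]
fence near L y? [103.   27.6  55. ]
div L edge -23 [ 99.3 -22.3  23. ]
div R edge -37 [ 99.2 -37.9  23. ]
bed -37 [ 96.9 -37.   15. ]
outer -83 bed [ 96.9 -81.9  15. ]
div-83top [ 99.2 -82.8  23. ]
div +37?- [99.8 22.2 23. ]
rail foot front L,R [ 90.5 -40.4  89.2] [ 90.8 -79.2  89.2]
rib front L,R [ 90.8 -52.4 113.2] [ 90.8 -67.2 113.2]
```

```bash
python3 -m crank '[[0,0,0.7,0,0],[0,0,0.7,0,0],[0,0,0.5,0,0],[0,0,0,0,0],[0,0,0,0,0],[0,0,0,0,0]]'|tail -6; python3 -m crank '[[0,0,0.1,0,0],[0,0,0,0,0],[0,0,0,0,0]]'|tail -6; python3 -m crank '[[0,0,0.1,0,0],[0,0,0,0,0],[0,0,0,0,0]]'|tail -6
```

```text
time: 18.75
position: [0.5974, -0.259, 0.0854]
tool_rot: [1.0, 0.018, 0.0, 0.0]
ft_force: [0.3, 0.5, -2.5]
opening: 0.0148
gripper_force: 59.9
time: 19.12
position: [0.5976, -0.2591, 0.0827]
tool_rot: [1.0, 0.018, 0.001, 0.0]
ft_force: [-2.7, 0.7, 6.4]
opening: 0.0145
gripper_force: 61.1
time: 19.5
position: [0.5976, -0.2592, 0.0826]
tool_rot: [1.0, 0.018, 0.001, 0.0]
ft_force: [-11.1, 5.5, 33.2]
opening: 0.0142
gripper_force: 64.7
```

```bash
python3 -m crank '[[0,0,-0.1,0,0],[0,0,0,0,0.35],[0,0,0,0,0.35],[0,0,0,0,0.35],[0,0,-0.5,0,0.4],[0,0,-1,0,0.4],[0,0,-1,0,0.4],[0,0,-1,0,0.4],[0,0,-1,0,0.4],[0,0,-1,0,0.4]]'|tail -6
python3 - <<'E'
from h import *
go((.42,.27,.33),.28)
crop(manip.grab_frame('wrist'),'w5.png',120,0,520,300,2)
E
```

```text
time: 20.75
position: [0.5972, -0.2589, 0.2489]
tool_rot: [1.0, 0.018, 0.0, 0.0]
ft_force: [0.3, -0.5, 0.3]
opening: 0.034
gripper_force: 0.0
pos [ 0.5972 -0.2589  0.2489] yaw 0.036 q6 1.12 shift mm [-157.9 -534.9  -81.4] rows-units [ -5.26 -17.83  -2.71] turn -0.244 units -3.05 t 20.8
```

View pics/w5.png

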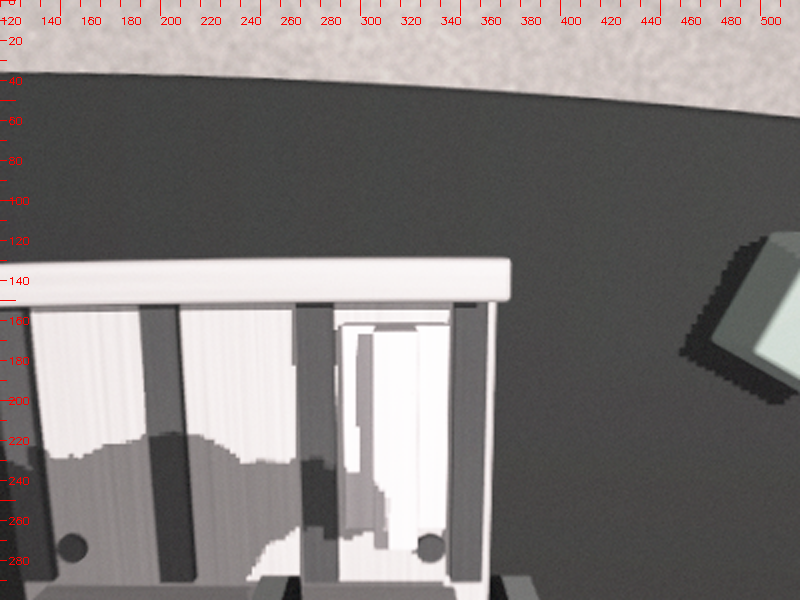

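The rail sits flat in the right lane between the dividers, (285–345, 160–275). On to the other rail; I'll measure it again by image code from the same viewpoint as before.

```bash
python3 -m crank '[[0,-1,-0.5,0,0.4],[-0.2,-1,-0.5,0,0.4],[-0.3,-1,-0.5,0,0.4],[-0.4,-1,-0.5,0,0.4],[-0.4,-1,-0.5,0,0.4],[-0.4,-1,0,0,0.4],[-0.4,-1,0,0,0.4],[-0.4,-1,0,0,0.4],[-0.4,-1,0,0,0.4],[-0.4,-1,0,0,0.4]]'|tail -5; python3 -m crank '[[-0.4,-1,0,0,0.4],[-0.5,-1,0,0,0.4],[-0.5,-1,0,0,0.4],[-0.5,-1,0,0,0.4],[-0.5,-1,0,0,0.4],[-0.5,-1,0,-0.8,0.4],[-0.5,-1,0,-0.8,0.4],[-0.4,-0.5,0,-0.8,0.4],[0,0,0,-0.6,0.4],[0,0,0,0,0.4]]'|tail -5
cat > rail.py <<'E'
from h import *
def find(f,c):
    m=(f.min(2)>212).astype(np.uint8); m=cv2.morphologyEx(m,cv2.MORPH_CLOSE,np.ones((5,5)))
    for k in cv2.findContours(m,cv2.RETR_EXTERNAL,cv2.CHAIN_APPROX_SIMPLE)[0]:
        r=cv2.minAreaRect(k); a=min(r[1]);b=max(r[1])
        if a>25 and 60<b<130 and 1.6<b/max(a,1)<2.6:
            q=np.array([w("",*p,.014,c)[:2] for p in cv2.boxPoints(r)])
            e=[q[1]-q[0],q[2]-q[1]]; e=max(e,key=np.linalg.norm); e*=np.sign(e[0])
            print("px",np.round(r[0]),q.mean(0).round(4),"yaw",np.arctan2(e[1],e[0]).round(3),"L",np.linalg.norm(e).round(4))
z=np.load("w2.npz"); find(cv2.imread("pics/w2.png")[:,:,::-1],[z[k] for k in z.files])
c=cal("wrist"); f=manip.grab_frame("wrist"); cv2.imwrite("pics/w6.png",f[:,:,::-1]); print("now"); find(f,c)
E
python3 rail.py;python3 -c "
from h import *
go((.468,.316,.034),.28)"
```

```text
position: [0.4869, 0.0382, 0.3227]
tool_rot: [1.0, 0.018, 0.001, -0.0]
ft_force: [-0.6, -0.2, -0.2]
opening: 0.034
gripper_force: 0.0
position: [0.3616, 0.2554, 0.3225]
tool_rot: [0.99, 0.138, 0.0, -0.0]
ft_force: [0.4, -0.1, -1.4]
opening: 0.0343
gripper_force: 0.0
px [386. 122.] [0.4551 0.2393] yaw 0.343 L 0.083
px [317.  84.] [0.4703 0.3171] yaw 0.291 L 0.0832
now
px [286.  66.] [0.4707 0.3174] yaw 0.271 L 0.0832
px [22. 56.] [0.4159 0.5878] yaw 0.18 L 0.111
pos [0.3618 0.2553 0.3224] yaw 0.275 q6 1.91 shift mm [118.5 -29.5 288.5] rows-units [ 3.95 -0.98  9.62] turn -0.005 units -0.06 t 23.4
```

```bash
python3 -m crank '[[1,-0.4,0,0,0.4],[1,-0.4,0.5,0,0.4],[1,-0.18,1,0,0.4],[0.9,0,1,0,0.4],[0,0,1,0,0.4],[0,0,1,0,0.4],[0,0,1,0,0.4],[0,0,1,0,0.4],[0,0,0,0,0.4],[0,0,0,0,0.4]]'|tail -5; python3 -c "
from h import *
go((.468,.316,.036),.278)"
```

```text
position: [0.4671, 0.3157, 0.1279]
tool_rot: [0.991, 0.137, 0.001, -0.0]
ft_force: [-0.1, -0.1, 1.0]
opening: 0.0343
gripper_force: 0.0
pos [0.4671 0.3157 0.1279] yaw 0.275 q6 1.89 shift mm [ 0.9 -0.  91.9] rows-units [ 0.03 -0.    3.06] turn -0.003 units -0.03 t 24.6
```

```bash
python3 -m crank '[[0,0,1,-0.03,0.4],[0,0,1,0,0.4],[0,0,0.8,0,0.4],[0,0,0.26,0,0.4],[0,0,0,0,0.4],[0,0,0,0,0],[0,0,0,0,0],[0,0,0,0,0],[0,0,0,0,0]]' 60; python3 -c "
from h import *
go((.468,.316,.036),.278)"; python3 -m crank '[[0,0,-0.5,0,0],[0,0,-1,0,0],[0,0,-1,0,0],[0,0,-1,0,0],[0,0,-1,0,0],[0,0,-1,0,0],[0,0,-1,0,0],[0,0,-0.5,0.8,0],[0,0,0,0.8,0],[0,0,0,0.8,0]]'|tail -6; python3 -c "
from h import *
go(fx(54,60,105),FY)"
```

```text
time: 25.72
position: [0.4673, 0.3161, 0.0365]
tool_rot: [0.99, 0.139, 0.001, -0.001]
ft_force: [-0.1, 0.3, 5.8]
opening: 0.0144
gripper_force: 59.5
pos [0.4673 0.3161 0.0365] yaw 0.278 q6 1.88 shift mm [0.6 0.3 0.5] rows-units [0.02 0.01 0.02] turn 0.0 units 0.0 t 25.7
time: 26.98
position: [0.4661, 0.3153, 0.2464]
tool_rot: [0.999, 0.042, 0.0, -0.0]
ft_force: [-0.5, -0.5, -2.3]
opening: 0.0148
gripper_force: 58.7
pos [0.4661 0.3153 0.2464] yaw 0.084 q6 2.08 shift mm [ 88.8 464.3 113.8] rows-units [ 2.96 15.48  3.79] turn 0.048 units 0.6 t 27.0
```

```bash
python3 -m crank '[[0,0,0,0.6,0],[0.3,1,0,0,0],[0.3,1,0,0,0],[0.3,1,0,0,0],[0.3,1,0,0,0],[0.3,1,0,0,0],[0.3,1,0,0,0],[0.3,1,0,0,0],[0.3,1,0,0,0],[0.3,1,0,0,0]]'|tail -6; python3 -c "
from h import *
go(fx(52,60,105),FY)"
```

```text
time: 28.22
position: [0.5576, 0.0477, 0.2461]
tool_rot: [1.0, 0.019, 0.0, -0.0]
ft_force: [0.7, 0.1, -2.5]
opening: 0.0146
gripper_force: 58.8
pos [0.5576 0.0477 0.2461] yaw 0.038 q6 1.62 shift mm [ 27.  188.8 113.6] rows-units [0.9  6.29 3.79] turn 0.002 units 0.03 t 28.2
```

```bash
python3 -m crank '[[0.3,1,0,0,0],[0.3,1,0,0,0],[0.3,1,0,0,0],[0,1,0,0,0],[0,1,0.5,0,0],[0,0.6,1,0,0],[0,0,1,0,0],[0,0,0.5,0,0],[0,0,0,0,0],[0,0,0,0,0]]'|tail -6
python3 - <<'E'
from h import *
go(fx(52,60,55),FY)
c=cal("wrist");np.savez("w7.npz",*c)
f=manip.grab_frame('wrist'); crop(f,'w7.png',120,0,520,300,2)
E
```

```text
time: 29.48
position: [0.5918, -0.118, 0.1563]
tool_rot: [1.0, 0.019, 0.001, 0.0]
ft_force: [-0.1, -0.4, -1.6]
opening: 0.0145
gripper_force: 58.8
pos [ 0.5918 -0.118   0.1563] yaw 0.039 q6 1.33 shift mm [-1.  21.9 73.8] rows-units [-0.03  0.73  2.46] turn 0.003 units 0.04 t 29.5
```

View pics/w7.png

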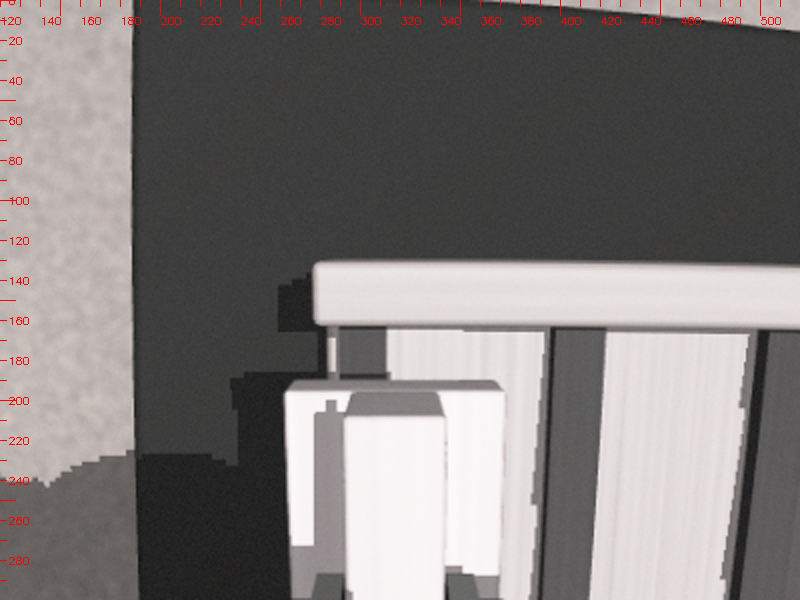

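Run:
```python
from h import *
s=manip.get_state(); print(inf(s["position"]))
Z=.029
for n,u,v,z in [("fence far L(115,100)",277,131,.055),("near",277,162.5,.055),("div83",313,164,.023),("lane R 37 bed",392,165,.015),("div 37 top",395,164,.023),("div 23",423,164,.023)]: print(n,inf(w("wrist",u,v,z+Z)))
zr=s["position"][2]-.0365+.014
print("foot",inf(w("wrist",263,195.5,zr)),inf(w("wrist",371.5,195.5,zr)))
```

```text
[ 52.9  81.9 128.9]
fence far L(115,100) [116.   99.5  56.5]
near [101.6  99.8  56.5]
div83 [98.  83.3 24.5]
lane R 37 bed [97.  38.9 16.5]
div 37 top [98.3 38.7 24.5]
div 23 [98.5 23.3 24.5]
foot [ 94.2 100.3 106.4] [ 94.3  61.8 106.4]
```

```bash
python3 -m crank '[[-0.1,0.4,0,0.03,0],[0,0.29,0,0,0],[0,0,0.5,0,0],[0,0,0.8,0,0],[0,0,0.7,0,0],[0,0,0.3,0,0],[0,0,0,0,0],[0,0,0,0,0]]'|tail -6; python3 -m crank '[[0,0,0.1,0,0],[0,0,0,0,0],[0,0,0,0,0]]'|tail -6; python3 -m crank '[[0,0,0.1,0,0],[0,0,0,0,0],[0,0,0,0,0]]'|tail -6;python3 -c "
from h import *
go(fx(50,60,55),FY)"
```

```text
time: 30.52
position: [0.5894, -0.139, 0.0865]
tool_rot: [1.0, 0.018, 0.0, 0.0]
ft_force: [0.4, 0.7, -2.2]
opening: 0.0148
gripper_force: 58.9
time: 30.9
position: [0.5889, -0.1389, 0.0832]
tool_rot: [1.0, 0.018, 0.0, 0.0]
ft_force: [0.2, -0.0, -2.1]
opening: 0.0145
gripper_force: 58.9
time: 31.28
position: [0.5892, -0.139, 0.0815]
tool_rot: [1.0, 0.018, 0.0, 0.0]
ft_force: [-5.1, 1.3, 13.7]
opening: 0.0146
gripper_force: 60.9
pos [ 0.5892 -0.139   0.0815] yaw 0.036 q6 1.3 shift mm [ 0.6  1.  -1. ] rows-units [ 0.02  0.03 -0.03] turn -0.0 units -0.0 t 31.3
```

```bash
python3 -m crank '[[0,0,-0.1,0,0],[0,0,0,0,0.35],[0,0,0,0,0.35],[0,0,0,0,0.35],[0,0,-0.5,0,0.4],[0,0,-1,0,0.4],[0,0,-1,0,0.4],[0,0,-1,0,0.4],[0,0,-1,0,0],[0,0,-1,0,0]]'|tail -6; python3 -m crank '[[-0.6,0.4,0,0,0],[-0.8,0.4,0,0,0],[-0.8,0.4,0,0,0],[-0.8,0.4,0,0,0],[-0.6,0.4,0,0,0],[0,0,0,0,0],[0,0,0,0,0]]'|tail -6
python3 - <<'E'
from h import *
go(fx(-57,0,95),FY)
f=manip.grab_frame('wrist'); crop(f,'w8.png',120,0,520,300,2)
E
```

```text
time: 32.52
position: [0.5888, -0.1389, 0.2501]
tool_rot: [1.0, 0.018, 0.0, 0.0]
ft_force: [0.7, -0.4, 0.8]
opening: 0.0003
gripper_force: 0.0
time: 33.4
position: [0.4834, -0.2029, 0.2481]
tool_rot: [1.0, 0.018, 0.0, 0.0]
ft_force: [-0.6, -0.6, 0.1]
opening: 0.0002
gripper_force: 0.0
pos [ 0.4834 -0.2029  0.2481] yaw 0.035 q6 1.13 shift mm [  1.5   0.9 125.6] rows-units [0.05 0.03 4.19] turn -0.001 units -0.01 t 33.4
```

View pics/w8.png

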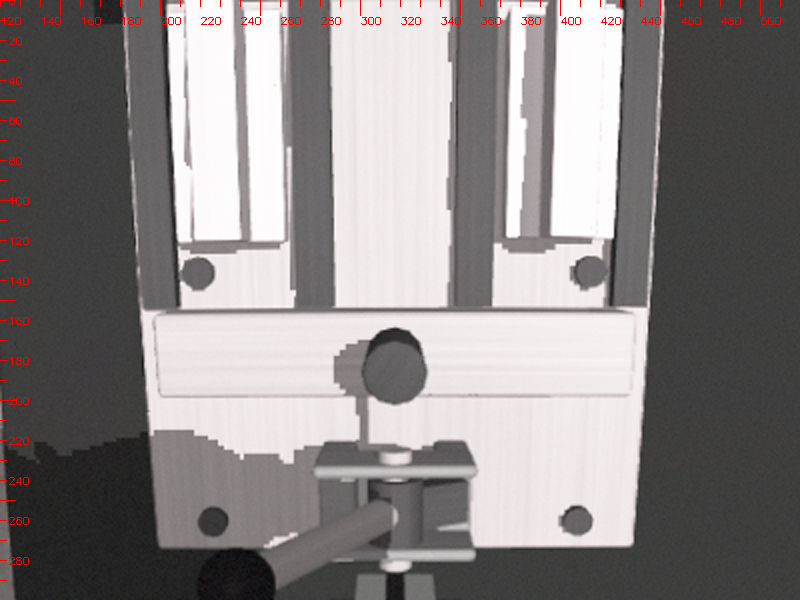

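Both rails lie in the outer lanes with the jaw back; the post top is at (317,184). I'll check the clearance between the bracket's front plate and the post.

Run:
```python
from h import *
Z=.029
for n,u,v,z in [("post",317.5,184,.095),("jaw face edge",317,155.5,.05),("bracket front top?",318,233,.065),("bracket front70",318,236,.075),("ball",238,287,.1265),("pin tip",318,226,.054)]: print(n,inf(w("wrist",u,v,z+Z)))
```

```text
post [-27.   -0.1  96.5]
jaw face edge [-13.4   0.2  51.5]
bracket front top? [-64.9  -0.4  66.5]
bracket front70 [-64.4  -0.4  76.5]
ball [-80.1  44.3 128. ]
pin tip [-62.6  -0.5  55.5]
```

```bash
python3 -m crank '[[0.05,0,1,0,0],[0,0,1,0,0],[0,0,1,0,0],[0,0,1,0,0],[0,0,0.15,0,0],[0,0,0,0,0]]'|tail -6; python3 -m crank '[[0.2,0,0,0,0],[0.2,0,0,0,0],[0.2,0,0,0,0],[0.2,0,0,0,0],[0.2,0,0,0,0],[0.2,0,0,0,0],[0.1,0,0,0,0],[0,0,0,0,0]]';python3 -c "
from h import *
print(inf(manip.get_state()['position']))"
```

```text
time: 34.2
position: [0.4851, -0.2026, 0.1238]
tool_rot: [1.0, 0.018, 0.0, -0.0]
ft_force: [-0.3, 0.5, 0.3]
opening: -0.0001
gripper_force: 0.0
time: 35.2
position: [0.5239, -0.2012, 0.1234]
tool_rot: [1.0, 0.018, 0.0, -0.0]
ft_force: [-2.3, -0.0, 0.9]
opening: -0.0002
gripper_force: 0.9
[-18.1   1.1  95.9]
```

```bash
for i in 1 ; do python3 -m crank '[[0.1,0,0,0,0],[0,0,0,0,0]]'|head -4; python3 -m crank '[[0.1,0,0,0,0],[0,0,0,0,0]]'|head -4; python3 -m crank '[[0.07,0,0,0,0],[0,0,0,0,0]]'|head -4; done;python3 -c "
from h import *
print(inf(manip.get_state()['position']))"
```

```text
time: 35.45
position: [0.5264, -0.2011, 0.1233]
tool_rot: [1.0, 0.018, -0.0, -0.0]
ft_force: [-3.2, -1.2, 1.5]
time: 35.7
position: [0.5284, -0.201, 0.1232]
tool_rot: [1.0, 0.018, -0.001, -0.0]
ft_force: [-7.5, 0.0, 3.9]
time: 35.95
position: [0.5286, -0.2009, 0.1232]
tool_rot: [1.0, 0.018, -0.003, -0.0]
ft_force: [-15.1, -2.7, 9.7]
[-13.4   1.2  95.7]
```

```bash
python3 -m crank '[[0.12,0,0,0,0],[0,0,0,0,0],[0,0,0,0,0]]'|head -4; python3 -m crank '[[-0.3,0,0,0,0],[-0.5,0,0,0,0],[0,0,-1,0,0],[0,0,-1,0,0],[0,0,-1,0,0],[0,0,-1,0,0],[0,0,0,0,0]]'
python3 - <<'E'
from h import *
go(fx(-83,88,125),FY)
c=cal("wrist");f=manip.grab_frame('wrist');cv2.imwrite("pics/w9.png",f[:,:,::-1]);np.savez("w9.npz",*c)
# post: dark blob on light jaw; jaw face edges by column profile
g=f.min(2).astype(int)
for P in [fx(2.5+d,60,50+1.5) for d in (-5,0,5,10,15)]+[fx(2.5+5,0,96.5)]: print(px("wrist",P).round(1).tolist())
u=int(px("wrist",fx(20,30,51.5))[0][0]); v=int(px("wrist",fx(20,30,51.5))[0][1]); print(u,v,g[max(0,v-60):v+60:2,u].tolist())
E
```

```text
time: 36.33
position: [0.5288, -0.2007, 0.1228]
tool_rot: [1.0, 0.018, -0.006, -0.001]
ft_force: [-28.5, -4.9, 18.4]
time: 37.2
position: [0.5126, -0.2022, 0.2458]
tool_rot: [1.0, 0.018, 0.003, 0.001]
ft_force: [-0.3, -0.2, -0.7]
opening: 0.0001
gripper_force: 0.0
pos [ 0.5126 -0.2022  0.2458] yaw 0.036 q6 1.16 shift mm [-54.1 -87.6  92.9] rows-units [-1.8  -2.92  3.1 ] turn 0.0 units 0.0 t 37.2
[[230.7, 181.8]]
[[230.3, 174.6]]
[[230.0, 167.3]]
[[229.6, 160.0]]
[[229.3, 152.7]]
[[317.0, 174.4]]
272 148 [99, 98, 101, 99, 101, 100, 98, 98, 97, 98, 101, 100, 100, 103, 99, 100, 99, 101, 101, 100, 104, 101, 98, 101, 101, 99, 102, 101, 101, 99, 108, 203, 229, 230, 227, 230, 231, 229, 229, 230, 229, 225, 228, 231, 223, 223, 228, 228, 228, 224, 223, 209, 92, 170, 234, 233, 235, 233, 232, 233]
```

```bash
python3 -m crank '[[-0.8,-1,0,0,0],[-1,-1,0,0,0],[0,-0.95,0,0,0],[0,0,1,0,0],[0,0,1,0,0],[0,0,1,0,0],[0,0,0.1,0,0],[0,0,0,0,0]]'; python3 -m crank '[[0,0.5,0,0,0],[0,0.5,0,0,0],[0,0.5,0,0,0],[0,0.5,0,0,0],[0,0.5,0,0,0],[0,0.4,0,0,0],[0,0.3,0,0,0],[0,0.2,0,0,0],[0,0,0,0,0]]';python3 -c "
from h import *
print(inf(manip.get_state()['position']))"
```

```text
time: 38.25
position: [0.454, -0.1152, 0.1504]
tool_rot: [1.0, 0.018, -0.0, -0.0]
ft_force: [0.6, -0.4, 0.1]
opening: 0.0002
gripper_force: 0.0
time: 39.38
position: [0.4575, -0.2176, 0.1502]
tool_rot: [1.0, 0.018, -0.0, 0.0]
ft_force: [0.7, -0.1, 0.5]
opening: -0.0001
gripper_force: 0.0
[-85.  -12.8 122.7]
```

```bash
python3 -m crank '[[0,0.15,0,0,0],[0,0,0,0,0]]'|head -4; python3 -m crank '[[0,0.1,0,0,0],[0,0,0,0,0]]'|head -4;python3 -m crank '[[0,0.1,0,0,0],[0,0,0,0,0],[0,0,0,0,0]]'|head -4;python3 -c "
from h import *
print(inf(manip.get_state()['position']))"
```

```text
time: 39.62
position: [0.4575, -0.2204, 0.1501]
tool_rot: [1.0, 0.018, -0.001, -0.001]
ft_force: [0.4, 7.0, 1.3]
time: 39.88
position: [0.4574, -0.2211, 0.15]
tool_rot: [1.0, 0.017, -0.001, -0.003]
ft_force: [2.2, 20.7, 3.5]
time: 40.25
position: [0.4573, -0.2217, 0.1498]
tool_rot: [1.0, 0.017, -0.001, -0.005]
ft_force: [4.2, 33.6, 7.6]
[-85.4 -17.  122.3]
```

Lever at its stop, mirror of the free position, and the dog only drops with the jaw at 0.0342 or more. So the jaw is tight and locked. Next is the key: go to look at the stand and the switch.

```bash
python3 -m crank '[[0,-0.5,0,0,0],[0,-0.3,-1,0,0],[0,-0.2,-1,0,0],[0,0,-1,0,0],[0,0,-1,0,0],[0.2,-1,-1,0,0],[0.2,-1,-1,0,0.4],[0,-1,0,0,0.4],[0,-1,0,0,0.4],[0,-1,0,0,0.4]]'|tail -5; python3 -m crank '[[0.2,-1,0,0,0.6],[0.2,-1,0,0,0.6],[0.2,-1,0,0,0.6],[0.2,-1,0,0,0.6],[0.2,-1,0,0,0.6],[0.2,-1,0,0,0.6],[0,-1,0,0,0.6],[0,-1,0,0,0.6],[0,-0.8,0,0,0.6],[0,0,0,0,0.6]]'|tail -5
python3 - <<'E'
from h import *
go((.49,.24,.33),FY)
f=manip.grab_frame("top"); cv2.imwrite("pics/t10.png",f[:,:,::-1])
g=f[170:280,350:440].astype(int)
# lever ball: darkest blobs in fixture area
m=(f.max(2)<45).astype(np.uint8); m[:170]=0;m[280:]=0;m[:,:360]=0;m[:,430:]=0
n,l,st,ce=cv2.connectedComponentsWithStats(m)
for i in range(1,n):
    if st[i,4]>15: print(st[i].tolist(),ce[i].round(1))
print("locked px",px("top",fx(-83,-44,128)),"free px",px("top",fx(-83,44,128)))
E
```

```text
position: [0.4635, -0.0464, 0.3306]
tool_rot: [1.0, 0.018, 0.0, 0.0]
ft_force: [0.3, -0.1, 0.2]
opening: 0.0341
gripper_force: 0.0
position: [0.49, 0.2189, 0.3303]
tool_rot: [1.0, 0.019, 0.0, 0.0]
ft_force: [0.5, -0.3, 1.2]
opening: 0.0512
gripper_force: 0.0
pos [0.49   0.2189 0.3303] yaw 0.038 q6 1.95 shift mm [  0.8 -21.1   0.3] rows-units [ 0.03 -0.7   0.01] turn 0.002 units 0.03 t 42.8
[360, 177, 70, 78, 1284] [403.5 194. ]
[389, 227, 5, 5, 19] [390.9 229. ]
[360, 231, 3, 10, 20] [360.8 235.4]
[412, 249, 7, 6, 31] [414.9 251.5]
[407, 271, 8, 3, 16] [410.6 271.6]
[417, 270, 10, 3, 19] [421.7 270.6]
[360, 272, 47, 8, 176] [381.8 276. ]
locked px [[415.60716391 250.89695373]] free px [[384.15897148 254.15687597]]
```

Run:
```python
from h import *
c=cal("wrist"); f=manip.grab_frame("wrist"); cv2.imwrite("pics/w10.png",f[:,:,::-1]); np.savez("w10.npz",*c)
for n,P in [("key top",(.5725,.1505,.09)),("stand",(.575,.153,.036)),("mouth",(.578,.335,.066)),("master",(.61,.24,.05))]: print(n,px("",P,c).round(1))
hsv=cv2.cvtColor(f,cv2.COLOR_RGB2HSV)
o=((hsv[...,0]>8)&(hsv[...,0]<20)&(hsv[...,1]>130)).astype(np.uint8)
n,l,st,ce=cv2.connectedComponentsWithStats(o); print("orange",[(s.tolist()) for s in st[1:] if s[4]>200])
def asc(name,u0,u1,v0,v1,s):
    print(name,u0,v0,"step",s); g=f.mean(2)
    for v in range(v0,v1,s): print("%3d "%v+"".join(" .:-=+*#%@"[min(9,int(g[v,u]/25.6))] for u in range(u0,u1,s)))
P=px("",(.5725,.1505,.09),c)[0].astype(int); asc("key",max(0,P[0]-60),min(640,P[0]+60),max(0,P[1]-60),P[1]+60,2)
P=px("",(.578,.335,.066),c)[0].astype(int); asc("sw",max(0,P[0]-60),P[0]+60,max(0,P[1]-50),P[1]+50,2)
```

```text
key top [[399.5 107.9]]
stand [[386.4 107.2]]
mouth [[189.3  95.5]]
master [[296.7  63.4]]
orange [[349, 60, 74, 84, 3335]]
key 339 47 step 2
 47 ************************************************************
 49 ************************************************************
 51 ************************************************************
 53 ************************************************************
 55 ************************************************************
 57 ************************************************************
 59 ************************************************************
 61 *******************************+++++************************
 63 ***************************++++++++++***********************
 65 **********************+++++++++++++++***********************
 67 *****************++++++++++++++++++++***********************
 69 *************++++++++++++++++++++++++***********************
 71 ********+++++++++++++++++++++++++++++***********************
 73 *****=+++++++++++++++++++++++++++++++************#**********
 75 *****:+++++++++++++++++++=.  .-++++++*******
[... 5508 characters left out ...]
*****+%%%%%%%%++*#%%%%###%%%%#++#%%%%%%%%%%@%@@@%@
125 ****************#%%%%%%%%%****###%%#*++*%%%%%%%%%%%%%@@@@@%@
127 *****************%%%%%%%%%%%######+*#%%%%%%%%%%%%%%%%@@@@@@%
129 *****************%%%%%%%%%%%%%%%%%#%%%%%%%%%%%%%%%%%%@@@@%@@
131 *****************#%%%%%%%%%%%%%%%%%%%%-:%%%%%%%%%%%%%%@@@%%%
133 *****************#%%%@%@%%%%%%%%%%%%%%=.%%%%%%%%%%%%%%%@%%%%
135 *****************#%%%%%%%%%%%%%%%%%%%%=.%%%%%%%%%%%%%%%%%%%@
137 *****************+%%%%%%%%%%%%%%%%%%%%+.+%%%%%%%%%%%%%@%@%%%
139 ******************#%%%%%%%%%%%%%%%%%%%%..%%%%%%%%%%%%%%%%###
141 ******************#%%%%%%%%%%%%%%%%%%%%:.%%%%%%%%%%%%##**+=-
143 *******************%%%%%%%%%%%%%%%%%%%%*.%%%%%%%##**+=-----+
```

```bash
cat > fit.py <<'E'
from h import *
def rect(f,c,u0,u1,v0,v1,lo,hi,z,n,k=3):
    s=4; g=cv2.resize(f[v0:v1,u0:u1].mean(2).astype(np.float32),None,fx=s,fy=s,interpolation=cv2.INTER_LINEAR)
    m=((g>lo)&(g<hi)).astype(np.uint8); m=cv2.morphologyEx(m,cv2.MORPH_OPEN,np.ones((k*s,k*s))); 
    nn,l,st,ce=cv2.connectedComponentsWithStats(m); i=1+np.argmax(st[1:,4])
    K=cv2.findContours((l==i).astype(np.uint8),0,2)[0][0]; r=cv2.minAreaRect(K)
    b=(cv2.boxPoints(r)+.5)/s-.5+[u0,v0]; q=np.array([w("",*p,z,c)[:2] for p in b])
    e=[q[1]-q[0],q[2]-q[1]]; L=[np.linalg.norm(x) for x in e]; a=e[int(np.argmax(L))]; a=a*np.sign(a[0])
    print(n,"px",b.mean(0).round(1),"world",q.mean(0).round(4),"yaw",np.arctan2(a[1],a[0]).round(3),"size",np.round(L,4)); return q.mean(0),np.arctan2(a[1],a[0])
E
python3 - <<'E'
from fit import *
f=cv2.imread("pics/w10.png")[:,:,::-1]; z=np.load("w10.npz"); c=[z[k] for k in z.files]
for lo,hi in ((24,60),(27,60),(22,70)): rect(f,c,370,420,65,135,lo,hi,.09,"keytop %d"%lo)
rect(f,c,160,215,55,125,20,150,.066,"slotdark",2)
g=f.mean(2); 
for v in (81,91,101,111): print(v,g[v,376:412].astype(int).tolist())
E
python3 -m crank '[[0,-1,0.5,0,0.6],[0,-1,1,0,0.6],[0,-1,0.8,0,0.6],[0.3,-0.9,0,0,0.6],[0,0,0,0,0.6],[0,0,0,0,0.6]]'|tail -5
python3 - <<'E'
from fit import *
c=cal("wrist"); f=manip.grab_frame("wrist"); cv2.imwrite("pics/w11.png",f[:,:,::-1]); np.savez("w11.npz",*c)
go((.578,.335,.2),.1)
P=px("",(.578,.335,.066),c)[0].astype(int); print(P); g=f.mean(2)
u0,v0=P[0]-46,P[1]-50
for v in range(v0,v0+90,2): print("%3d "%v+"".join(" .:-=+*#%@"[min(9,int(g[v,u]/25.6))] for u in range(u0,u0+92,2)))
print(u0,v0)
E
```

```text
keytop 24 px [398.2  98.2] world [0.5802 0.1521] yaw 0.248 size [0.0094 0.0398]
keytop 27 px [398.6  98.5] world [0.58   0.1517] yaw 0.256 size [0.009  0.0387]
keytop 22 px [398.   98.1] world [0.5802 0.1523] yaw 0.243 size [0.0099 0.04  ]
slotdark px [204.6  97.6] world [0.5761 0.3214] yaw -0.514 size [0.0582 0.0285]
81 [141, 138, 138, 120, 93, 69, 36, 16, 14, 17, 5, 5, 24, 16, 27, 35, 38, 36, 42, 41, 43, 38, 37, 32, 28, 71, 142, 144, 144, 146, 147, 145, 145, 147, 143, 147]
91 [114, 116, 117, 117, 103, 51, 9, 13, 13, 19, 5, 10, 11, 14, 21, 25, 29, 34, 42, 39, 37, 38, 41, 34, 39, 33, 26, 110, 141, 144, 146, 149, 148, 145, 147, 146]
101 [100, 117, 116, 116, 117, 117, 104, 53, 15, 17, 6, 0, 8, 15, 6, 15, 19, 27, 29, 29, 35, 33, 37, 41, 41, 36, 36, 25, 41, 127, 141, 145, 147, 147, 148, 143]
111 [70, 71, 103, 114, 113, 115, 115, 116, 104, 3, 12, 13, 14, 21, 11, 11, 10, 14, 24, 24, 33, 32, 34, 35, 33, 36, 39, 35, 28, 30, 76, 130, 145, 147, 148, 150]
position: [0.495, 0.3339, 0.2615]
tool_rot: [1.0, 0.018, -0.0, 0.0]
ft_force: [-0.4, -1.1, 0.2]
opening: 0.051
gripper_force: 0.0
pos [0.495 
[... 1730 characters left out ...]
%%%###%%%%%%%%%%%%%@@@@-%%#@@@
114 @@+++%%*++++*%%%%%%%%%%%%%%%%%%%%%%@@*+*%%%@@@
116 @@@++#%#+++++%%%%%%%%%%%%%%%%%%%%%%%@#=%%%@@@@
118 @@@**=%@=*+++%%%%%%%%%%%%%%%%%%%%%%%%**%%@@@@@
120 @@@@@+*%%*+++%%%%%%%%%%%%%%%%%%%%%%%=*%%%@@@@@
122 @@@@@++#%%+++%%%%%%%%%%%%%%%%%%%#%%**%%%@@@@@@
124 @@@@@@++#%%=+%%%%%%%####*+*+++++##=*%%%@@@@@@@
126 @@@@@@#+=#%==**++=++++++=++###%#***%%#@@@@@@@@
128 @@@@@@@#+=#====#%%%%%%%%%%%@@@@#*%%%#@@@@@@@@@
130 %@@@@@@@+++*%%%##%@@@@@@@@@@@%*%%%##@@@@@@@@@@
132 %@@@@@@@@%+++#%%%%####%%%##*#%%%%#@@@@@@@@@@@@
134 %@@@@@@@@@@@+++*%%%%%%%%%%%%%%%*%@@@@@@@@@@@@@
136 %@@@@@@@@@@@%%%++*##%%%%%%%###%@@@@@@@@@@@@@@@
138 #@@@@@@@@@@@@@@%%%%%%%+##%%%@@@@@@@@@@@@@@@@@@
272 50
```

Run:
```python
from fit import *
z=np.load("w11.npz"); c=[z[k] for k in z.files]
def line(n,a,b,h):
    p,q=w("",*a,h,c),w("",*b,h,c); d=p-q; print(n,p[:2].round(4),q[:2].round(4),"yaw",np.arctan2(d[1],d[0]).round(3),"L",np.linalg.norm(d).round(4))
line("barrel L",(293,68),(297.3,122),.066); line("barrel R",(339.5,66),(344.5,118),.066)
line("slot L",(306,76),(309,110),.066); line("slot R",(327,76),(330,110),.066)
q=np.array([w("",*p,.066,c)[:2] for p in [(306,75),(327.5,75),(309,111),(330,110.5)]]); print(q.round(4),q.mean(0).round(4),np.linalg.norm(q[0]-q[1]))
# barrel centre
q=np.array([w("",*p,.066,c)[:2] for p in [(293,64),(339,64),(297.5,124),(344.5,122)]]); print("barrel",q.mean(0).round(4))
f=cv2.imread("pics/w11.png")[:,:,::-1]; g=f.mean(2)
for v in (84,92,100,106): print(v,g[v,300:336].astype(int).tolist())
print([int(x) for x in g[66:122,314]])
print([int(x) for x in g[66:122,323]])
```

```text
barrel L [0.6004 0.354 ] [0.5621 0.3499] yaw 0.107 L 0.0385
barrel R [0.603  0.3205] [0.5663 0.3151] yaw 0.145 L 0.0371
slot L [0.5952 0.3445] [0.5711 0.3415] yaw 0.122 L 0.0242
slot R [0.5957 0.3292] [0.5716 0.3261] yaw 0.131 L 0.0242
[[0.5959 0.3445]
 [0.5964 0.3289]
 [0.5704 0.3415]
 [0.5713 0.326 ]] [0.5835 0.3352] 0.015608741112207194
barrel [0.5829 0.3349]
84 [223, 224, 222, 222, 225, 216, 194, 187, 167, 115, 127, 125, 126, 123, 123, 123, 126, 125, 123, 125, 127, 125, 126, 127, 115, 117, 145, 155, 193, 222, 228, 225, 225, 225, 227, 230]
92 [222, 223, 223, 223, 224, 222, 206, 189, 182, 178, 213, 226, 227, 226, 226, 225, 226, 202, 124, 124, 122, 123, 125, 121, 124, 107, 128, 155, 167, 211, 228, 227, 226, 225, 226, 227]
100 [219, 220, 223, 223, 223, 222, 218, 208, 193, 180, 180, 224, 225, 230, 227, 226, 196, 123, 125, 126, 126, 125, 123, 122, 125, 116, 116, 143, 154, 174, 208, 223, 228, 224, 226, 226]
106 [218, 219, 222, 222, 222, 223, 222, 215, 198, 190, 179, 181, 224, 226, 226, 226, 225, 225, 226, 195, 122, 123, 122, 123, 124, 122, 106, 140, 167, 165, 194, 222, 228, 225, 224, 226]
[222, 223, 224, 223, 223, 222, 223, 222, 214, 192, 176, 174, 127, 80, 80, 84, 123, 123, 123, 157, 226, 226, 226, 225, 227, 226, 226, 227, 226, 225, 226, 224, 225, 225, 227, 226, 227, 226, 225, 226, 226, 226, 226, 225, 186, 192, 201, 224, 222, 222, 222, 221, 221, 219, 221, 222]
[229, 227, 229, 229, 229, 230, 229, 228, 207, 175, 160, 131, 83, 80, 81, 128, 125, 124, 127, 126, 127, 123, 125, 125, 125, 127, 121, 121, 122, 126, 128, 123, 125, 123, 122, 125, 124, 126, 123, 124, 123, 125, 125, 168, 172, 175, 213, 221, 221, 220, 219, 221, 220, 221, 222, 221]
```

```bash
python3 -m crank '[[0,1,0,0,0.6],[0,1,0,0,0.6],[0,1,0,0,0.6],[0,1,0,0,0.6],[0,1,0,0,0.6],[-0.2,1,0,0,0.6],[0,0,0,0,0.6],[0,0,0,0,0.6]]'|tail -5
python3 - <<'E'
from fit import *
c=cal("wrist"); f=manip.grab_frame("wrist"); cv2.imwrite("pics/w12.png",f[:,:,::-1]); np.savez("w12.npz",*c)
P=px("",(.58,.152,.09),c)[0].astype(int); print(P); go((.58,.152,.2),.25)
for lo,hi in ((22,70),(25,60)): rect(f,c,P[0]-35,P[0]+35,max(0,P[1]-55),P[1]+55,lo,hi,.09,"key")
g=f.mean(2); u0,v0=P[0]-30,max(0,P[1]-44)
for v in range(v0,v0+88,3): print("%3d "%v+"".join(" .:-=+*#%@"[min(9,int(g[v,u]/12))] for u in range(u0,u0+60,1)))
print(u0)
E
```

```text
position: [0.4955, 0.1548, 0.262]
tool_rot: [1.0, 0.017, 0.0, -0.0]
ft_force: [0.7, 0.4, -0.4]
opening: 0.0513
gripper_force: 0.0
[324  97]
pos [0.4956 0.1551 0.2618] yaw 0.036 q6 1.84 shift mm [84.2  6.2 61.9] rows-units [2.81 0.21 2.06] turn -0.214 units -2.68 t 44.7
key px [324.4  96.8] world [0.5799 0.1518] yaw 0.255 size [0.0105 0.0403]
key px [324.3  96.5] world [0.5802 0.1519] yaw 0.244 size [0.0099 0.0394]
 53 @@@@@@@@@@@@@@@@@@@@@@@@@@@@@@@@@@@@@@@@@@@@@@@@@@@@@@@@@@@@
 56 @@@@@@@@@@@@@@@@@@@@@@@@@@@@@@@@@@@@@@@@@@@@@@@@@@@@@@@@@@@@
 59 @@@@@@@@@@@@@@@@@@@@@@@@@@@@@@@@@@@@@@@@@@@@@@@@@@@@@@@@@@@@
 62 @@@@@@@@@@@@@@@@@@@@@@@@@@@@@@@@@@@@@@@@@@@@@@@@@@@@@@@@@@@@
 65 @@@@@@@@@@@@@@@@@@@@@@@@@@@@@@@@@@@@@@@@@@@@@@@@@@@@@@@@@@@@
 68 @@@@@@@@@@@@@@@@@@@%=::::::::::#@@@@@@@@@@@@@@@@@@@@@@@@@@@@
 71 @@@@@@@@@@@@@@@@@-.:::::-------::%@@@@@@@@@@@@@@@@@@@@@@@@@@
 74 @@@@@@@@@@@@@@@@%..::::----==--::-@@@@@@@@@@@@@@@@@@@@@@@@@@
 77 @@@@@@@@@@@@@@@@@..:::-----==---::=@@@@@@@@@@@@@@@@@@@@@@@@@
 80 @@@@@@@@@@@@@@**+-..::::-----=---::@@@@@@@@@@@@@@@@@@@@@@@@@
 83 @@@@@@@@@**%@@@@@%...:::----
[... 571 characters left out ...]
*#%@@@@@@%..::::::---=---::@@@@@@@@@@@@@@@@@@@
113 @@@@@#*###******#@@@@@@@=..:.:::---==--::=@@@@@@@@@@@@@@@@@@
116 @@@@@#**#********#@@@@@@%-..:::-:------:::#@@@@@@@@@@@@@@@@@
119 @@@@@@@@**#******#@@@@@@@*..:.:::-------::.@@@@@@@@@@@@@@@@@
122 @@@@@@@@####******#@@@@@@%=.::.::--------::#@@@@@@@@@@@@@@@@
125 @@@@@@@@*####******#%###***=..::::::.:::.-%@@@@@@@@@@@@@@@@@
128 @@@@@@@@****#****************++==-=%@@@@@@@@@@@@@@@@@@@@@@@@
131 @@@@@@@@@@*#*#***************@@@@@@@@@@@@@@@@@@@@@@@@@@@@@@@
134 @@@@@@@@@@@@##*****%@@@@@@@@@@@@@@@@@@@@@@@@@@@@@@@@@@@@@@@@
137 @@@@@@@@@@@@@@@@@@@@@@@@@@@@@@@@@@@@@@@@@@@@@@@@@@@@@@@@@@@@
140 @@@@@@@@@@@@@@@@@@@@@@@@@@@@@@@@@@@@@@@@@@@@@@@@@@@@@@@@@@@@
294
```

```bash
for i in 1; do python3 -m crank '[[0,0,0,-1,0.6],[0,0,0,-1,0.6],[0,0,0,-1,0.6],[0,0,0,-1,0.6],[0,0,0,-1,0.6],[0,0,0,-1,0.6],[0,0,0,-1,0.6],[0,0,0,-1,0.6],[0,0,0,-1,0.6],[0,0,0,-1,0.6]]' >/dev/null;python3 -m crank '[[0,0,0,-1,0.6],[0,0,0,-1,0.6],[0,0,0,-1,0.6],[0,0,0,-1,0.6],[0,0,0,-1,0.6],[0,0,0,-1,0.6],[0,0,0,-1,0.6],[0,0,0,-1,0.6],[0,0,0,-1,0.6],[0,0,0,-1,0.6]]' >/dev/null;python3 -m crank '[[0,0,0,-1,0.6],[0,0,0,-1,0.6],[0,0,0,-1,0.6],[0,0,0,-1,0.6],[0,0,0,-1,0.6],[0,0,0,-1,0.6],[0,0,0,-1,0.6],[0,0,0,-1,0.6],[0,0,0,-1,0.6],[0,0,0,-1,0.6]]' >/dev/null;python3 -m crank '[[0,0,0,-1,0.6],[0,0,0,-1,0.6],[0,0,0,-1,0.6],[0,0,0,-1,0.6],[0,0,0,-1,0.6],[0,0,0,-1,0.6],[0,0,0,-1,0.6],[0,0,0,-1,0.6],[0,0,0,-1,0.6],[0,0,0,-1,0.6]]'|tail -5; done; python3 -m crank '[[0,0,0,-1,0.6],[0,0,0,-0.9,0.6],[0,0,0,0,0.6],[0,0,0,0,0.6]]'|tail -5; python3 -c "
from h import *
go((.58,.1518,.12),.25)"
```

```text
position: [0.4955, 0.1558, 0.2615]
tool_rot: [-0.049, 0.999, 0.0, 0.0]
ft_force: [-0.5, -0.2, 0.2]
opening: 0.0512
gripper_force: 0.0
position: [0.4954, 0.1554, 0.2615]
tool_rot: [-0.122, 0.992, 0.0, 0.0]
ft_force: [0.3, 0.1, -0.1]
opening: 0.0516
gripper_force: 0.0
pos [0.4954 0.1554 0.2615] yaw -2.896 q6 -1.52 shift mm [-81.2 -24.  141.5] rows-units [-2.71 -0.8   4.72] turn -0.005 units -0.06 t 50.2
```

```bash
python3 -m crank '[[-0.9,-0.3,0,-0.06,0.6],[-0.9,-0.3,0,0,0.6],[-0.9,-0.2,1,0,0.6],[0,0,1,0,0.6],[0,0,1,0,0.6],[0,0,1,0,0.6],[0,0,0.5,0,0.6],[0,0,0,0,0.6],[0,0,0,0,0.6]]'|tail -5; python3 -c "
from h import *
go((.58,.1518,.067),.25)"
```

```text
position: [0.5806, 0.1519, 0.1276]
tool_rot: [-0.125, 0.992, 0.0, 0.001]
ft_force: [-0.0, -0.6, -0.2]
opening: 0.0508
gripper_force: 0.0
pos [0.5806 0.1519 0.1276] yaw -2.891 q6 -1.57 shift mm [ 0.7  0.  60.6] rows-units [0.02 0.   2.02] turn 0.001 units 0.01 t 51.3
```

```bash
python3 -m crank '[[0,0,1,0,0.6],[0,0,0.6,0,0.6],[0,0,0.4,0,0.6],[0,0,0,0,0.6],[0,0,0,0,0],[0,0,0,0,0],[0,0,0,0,0],[0,0,0,0,0],[0,0,0,0,0],[0,0,0,0,0]]' 50; python3 -c "
from h import *
go((.58,.1518,.067),.25)"; python3 -m crank '[[0,0,-0.5,0,0],[0,0,-0.7,0,0],[0,0,-1,0,0],[0,0,-1,0,0],[0,0,-1,0,0],[0,0,-0.5,0,0],[0,0,0,0,0],[0,0,0,0,0]]';python3 -c "
from h import *
go((.5835,.3352,.16),.126)"
```

```text
time: 52.58
position: [0.5804, 0.1519, 0.0673]
tool_rot: [-0.125, 0.992, 0.0, 0.001]
ft_force: [-0.5, -0.3, 5.7]
opening: 0.0112
gripper_force: 49.3
pos [0.5804 0.1519 0.0673] yaw -2.89 q6 -1.57 shift mm [0.4 0.  0.3] rows-units [0.01 0.   0.01] turn 0.001 units 0.02 t 52.6
time: 53.58
position: [0.5791, 0.1515, 0.2064]
tool_rot: [-0.125, 0.992, -0.0, -0.001]
ft_force: [0.6, -0.3, 0.1]
opening: 0.0114
gripper_force: 48.7
pos [0.5791 0.1515 0.2064] yaw -2.89 q6 -1.57 shift mm [-50.  176.8  46.3] rows-units [-1.67  5.89  1.54] turn 0.125 units 1.56 t 53.6
```

```bash
python3 -m crank '[[0,0,0,0.8,0],[0,0,0,0.76,0],[0,1,0,0,0],[0,1,0,0,0],[0,1,0,0,0],[0,1,0,0,0],[0,1,0,0,0],[0,1,0,0,0],[0,0,0,0,0],[0,0,0,0,0]]'|tail -5;python3 -c "
from h import *
go((.5838,.3353,.127),.126)"
```

```text
position: [0.5566, 0.3296, 0.2062]
tool_rot: [-0.063, 0.998, -0.001, -0.001]
ft_force: [0.3, 0.1, -1.0]
opening: 0.0114
gripper_force: 49.0
pos [0.5566 0.3296 0.2062] yaw -3.015 q6 -1.16 shift mm [-27.8   2.3  79.2] rows-units [-0.93  0.08  2.64] turn 0.001 units 0.01 t 54.8
```

```bash
python3 -m crank '[[-0.5,0.08,0,0,0],[-0.43,0,0.6,0,0],[0,0,1,0,0],[0,0,1,0,0],[0,0,0,0,0],[0,0,0,0,0],[0,0,0,0,0]]'|tail -5;python3 -c "
from h import *
go((.5838,.3353,.110),.126)"
```

```text
position: [0.5855, 0.3365, 0.1308]
tool_rot: [-0.063, 0.998, 0.001, 0.001]
ft_force: [0.9, -0.5, -0.2]
opening: 0.0116
gripper_force: 48.9
pos [0.5855 0.3365 0.1308] yaw -3.015 q6 -1.18 shift mm [ 1.9 -1.  20.8] rows-units [ 0.06 -0.03  0.69] turn 0.0 units 0.0 t 55.7
```

```bash
python3 -m crank '[[0.05,-0.03,0,0,0],[0,0,0.2,0,0],[0,0,0.1,0,0],[0,0,0,0,0],[0,0,0,0,0]]'|head -4;python3 -m crank '[[0,0,0.1,0,0],[0,0,0.1,0,0],[0,0,0,0,0],[0,0,0,0,0]]'|head -4;python3 -c "
from h import *
go((.5838,.3353,.0973),.126)"
```

```text
time: 56.32
position: [0.5832, 0.3351, 0.1205]
tool_rot: [-0.063, 0.998, -0.0, -0.0]
ft_force: [0.1, -0.5, -1.6]
time: 56.82
position: [0.583, 0.3352, 0.1144]
tool_rot: [-0.063, 0.998, 0.0, -0.0]
ft_force: [0.7, 1.4, -0.7]
pos [0.583  0.3352 0.1144] yaw -3.015 q6 -1.18 shift mm [-0.8 -0.  17.1] rows-units [-0.03 -0.    0.57] turn 0.0 units 0.01 t 56.8
```

```bash
python3 -m crank '[[0,0,0.15,0,0],[0,0,0.15,0,0],[0,0,0,0,0],[0,0,0,0,0]]'|head -4;python3 -m crank '[[0,0,0.15,0,0],[0,0,0.1,0,0],[0,0,0,0,0],[0,0,0,0,0]]'|head -4;python3 -c "
from h import *
go((.5838,.3353,.0973),.126)"
```

```text
time: 57.32
position: [0.583, 0.3351, 0.1053]
tool_rot: [-0.063, 0.998, 0.0, -0.0]
ft_force: [-0.2, 2.0, -2.3]
time: 57.82
position: [0.583, 0.3351, 0.0978]
tool_rot: [-0.063, 0.998, 0.0, -0.0]
ft_force: [0.2, 3.0, -1.4]
pos [0.583  0.3351 0.0978] yaw -3.015 q6 -1.18 shift mm [-0.8  0.1  0.5] rows-units [-0.03  0.    0.02] turn 0.0 units 0.0 t 57.8
```

```bash
python3 -m crank '[[0,0,0.05,0,0],[0,0,0,0.5,0],[0,0,0,1,0],[0,0,0,1,0],[0,0,0,1,0],[0,0,0,1,0],[0,0,0,1,0],[0,0,0,1,0],[0,0,0,1,0]]' 80;python3 -c "
from h import *
s=manip.get_state();print(yaw(s)+np.pi,s['ft_torque'])";python3 -m crank '[[0,0,0,1,0],[0,0,0,1,0],[0,0,0,1,0],[0,0,0,1,0],[0,0,0,1,0],[0,0,0,1,0],[0,0,0,0.5,0],[0,0,0,0,0]]'|head -4;python3 -c "
from h import *
s=manip.get_state();print(yaw(s)+np.pi,s['ft_torque'])"
```

```text
time: 58.95
position: [0.5838, 0.3364, 0.0974]
tool_rot: [0.236, 0.972, 0.001, 0.001]
ft_force: [-1.1, 7.0, 0.6]
opening: 0.0109
gripper_force: 80.4
5.806935617475251 [1.29718145 0.07358486 0.05238711]
time: 59.95
position: [0.5838, 0.3364, 0.0974]
tool_rot: [0.477, 0.879, 0.002, 0.0]
ft_force: [0.4, 6.3, 1.0]
5.288960798578174 [1.23934381e+00 5.91579081e-02 5.70214205e-04]
```

```bash
python3 -m crank '[[0,0,0,1,0],[0,0,0,1,0],[0,0,0,0,0]]'|head -4;python3 -c "
from h import *
s=manip.get_state();print(yaw(s)-np.pi,s['ft_torque'])";python3 -m crank '[[0,0,0,1,0],[0,0,0,0.5,0],[0,0,0,0,0]]'|head -4;python3 -c "
from h import *
s=manip.get_state();print(yaw(s)-np.pi,s['ft_torque'])"
```

```text
time: 60.32
position: [0.584, 0.3363, 0.0974]
tool_rot: [0.546, 0.838, 0.002, 0.0]
ft_force: [1.0, 5.6, 1.7]
-1.154714280342439 [ 1.01784438 -0.12518498  0.02666454]
time: 60.7
position: [0.584, 0.3363, 0.0974]
tool_rot: [0.595, 0.804, 0.002, 0.0]
ft_force: [0.9, 6.3, 2.0]
-1.2742378347846526 [ 1.11295429 -0.06907275  0.06897388]
```

```bash
for i in 1; do python3 -m crank '[[0,0,0,1,0],[0,0,0,0,0]]' >/dev/null;python3 -c "
from h import *
s=manip.get_state();print(yaw(s)-np.pi,s['ft_torque'],s['ft_force'],s['opening'])";python3 -m crank '[[0,0,0,1,0],[0,0,0,0,0]]'>/dev/null;python3 -c "
from h import *
s=manip.get_state();print(yaw(s)-np.pi,s['ft_torque'],s['ft_force'],s['opening'])"; done
```

```text
-1.3540299915245355 [ 1.12961354 -0.09788038  0.35902492] [0.33617905 6.17004051 2.16948406] 0.01140213711984582
-1.432224978570712 [ 1.21250364 -0.09820505  1.17092716] [0.52996654 6.3054673  1.75161953] 0.010999544596954482
```

```bash
python3 -m crank '[[0,0,0,-0.6,0],[0,0,0,0,0.5],[0,0,0,0,0.5],[0,0,0,0,0.5],[0,0,0,0,0.5],[0,0,-0.5,0,0.5],[0,0,-1,0,0.5],[0,0,-1,0,0.5],[0,0,-1,0,0.5],[0,0,-1,0,0.5]]'; python3 -m crank '[[-0.5,0.5,-1,0,0.5],[0,0,-1,0,0.5],[0,0,0,0,0.5],[0,0,0,0,0.5]]'|tail -5
python3 - <<'E'
from fit import *
c=cal("wrist"); f=manip.grab_frame("wrist"); cv2.imwrite("pics/w20.png",f[:,:,::-1])
P=px("",(.5835,.3352,.12),c)[0].astype(int); print(P); g=f.mean(2)
if 40<P[0]<600 and 40<P[1]<440: rect(f,c,P[0]-40,P[0]+40,P[1]-40,P[1]+40,15,70,.12,"key in switch")
t=manip.grab_frame("top"); cv2.imwrite("pics/t20.png",t[:,:,::-1])
ct=cal("top")
for n,P in (("master",(.61,.24,.05)),("prism",(.668,-.36,.07))):
    print(n,px("",P,ct).round())
a=cv2.imread("pics/top0.png").astype(int); b=cv2.imread("pics/t20.png").astype(int); d=(abs(a-b).max(2)>40).astype(np.uint8)
n,l,st,ce=cv2.connectedComponentsWithStats(cv2.morphologyEx(d,cv2.MORPH_OPEN,np.ones((2,2)))); print([s.tolist() for s in st[1:] if s[4]>12])
E
```

```text
time: 62.45
position: [0.5832, 0.3351, 0.2338]
tool_rot: [0.639, 0.769, 0.001, 0.0]
ft_force: [0.5, 0.2, 0.3]
opening: 0.0428
gripper_force: 0.0
position: [0.6002, 0.3229, 0.2914]
tool_rot: [0.639, 0.769, -0.0, -0.0]
ft_force: [-0.1, 0.5, 0.0]
opening: 0.0427
gripper_force: 0.0
[298 197]
key in switch px [299.7 195.4] world [0.5842 0.3364] yaw -1.289 size [0.0121 0.0407]
master [[242. 221.]]
prism [[440. 188.]]
[[155, 125, 10, 7, 23], [122, 132, 103, 100, 4317], [401, 197, 13, 27, 128], [364, 201, 11, 28, 94], [165, 204, 12, 10, 70], [375, 215, 8, 12, 49], [364, 214, 58, 29, 637], [416, 216, 4, 7, 23], [149, 220, 29, 29, 271], [266, 221, 13, 19, 154], [139, 227, 189, 175, 11505], [208, 228, 5, 8, 27], [180, 233, 7, 17, 95], [245, 233, 11, 16, 44], [205, 238, 15, 6, 58], [417, 249, 4, 7, 19], [277, 283, 22, 21, 232], [263, 296, 377, 184, 32708], [632, 298, 8, 6, 31], [135, 364, 88, 83, 3980], [228, 403, 53, 44, 874], [308, 417, 12, 11, 83], [571, 422, 19, 14, 71], [209, 444, 44, 32, 523], [305, 448, 23, 32, 121], [278, 450, 40, 30, 370], [252, 471, 19, 9, 97]]
```

Key is home at yaw -1.29 (turned about 1.4 rad). The lever is locked, and the prism and master haven't moved. Handing in.

```bash
python3 -c "
from bench import manip
print(manip.hand_in())"
```

```text
the job is handed in; nothing more can be done
None
```

I clamped both rails on the bench (there were only two) in the fixture and locked the lever. The key is in the switch, turned to its stop, and the job is handed in; `hand_in()` returned no verdict.

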